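Sort the cover-glass holders by their drawers and shut the emptied ones

ROBOT

A 6-joint arm with a two-finger parallel gripper is mounted at the origin on a cart in front of the work surface, level with it; the furniture and walls round the work are solid. World frame = base frame: x ahead of the robot, y to its left, z up, the work surface at z = 0. Lengths are in m, angles in rad, forces in N, time in s.
With the tool pointing down it reaches from about 0.35 to 0.975 m from the base axis. Payload 4.9 kg.
Tool frame: the origin (TCP) lies on the centre line of the jaws, within the pads' length; the fingertips stand 14 mm ahead of it and the grasp point (between the pads) lies 5 mm behind it; y points along the fingers, z is the direction in which the jaws open and shut, and the axes are right-handed (so a half turn about y gives the same grasp; the last joint's range is limited). The gripper opens to 85 mm and grips with 20 to 120 N. Pads are 22 mm wide; open, the fingers measure 114 mm over their backs; the gripper's body (76 mm by 85 mm) begins 54 mm behind the grasp point. The pads swing forward as they close: fully open they stand 13 mm farther back than shut.
Start: joints at [-1.354, 0.053, 1.613, -0, 1.476, -0.119], TCP at [0.206, -0.59, 0.217] pointing down, gripper open.
Joint ranges: [-3.01, 3.01], [-1.01, 2.22], [0.06, 2.58], [-1.02, 4.17], [0.09, 2.62], [-3.14, 3.14]. Speed limits (rad/s): [2.57, 2.57, 3.14, 3.14, 3.14, 3.14].

INTERFACE

Orientations are given as a rotation vector (axis times angle).
In Python, from station import ctrl gives the robot as it stands.
- The arm moves only by the tool servo_tool, never from a script. Its arguments are lists of equal length, an entry for each row: "delta_pos": the shift along the tool's x, y, z in m, a list of three; "dr": the turn, a rotation vector about the tool's x, y, z in degrees, a list of three; "grip": the opening, from 0 (shut) to 1 (fully open). In form: {"delta_pos": [[x, y, z], ...], "dr": [[rx, ry, rz], ...], "grip": [grip, ...]}. A call has 1 to 5 rows; each row shifts and turns the pose as measured when the row begins, along the tool's axes as they then stand; what a row does not reach is not made up. A row lasts 1/8 s, in which the tool goes at most 62.5 mm and 10.7 degrees, less where a joint would pass 70% of its speed; a pose out of reach is approached as far as the arm can. A call is refused whole if a number of a shift passes 0.0625 or a number of a turn 10.7, either way. A call with a gripper value outside its range is refused whole. The fingers move at their own pace and stop on an object; "grip_force" is the grip in N (left out, the last holds). Time passes only in rows, so rows that do not move let the fingers close. It gives the time, the measured TCP pose, the force and the opening at its end, in the units of the state.
- ctrl.get_obs(): the state, without advancing time (a new reading comes with each control period).
- ctrl.get_image(name): name is "scene" or "side" or "wrist"; returns the picture (400x640x3 uint8, red, green, blue); there is no depth.
- ctrl.camera_params(name): a dict with "fovy" (degrees; the focal length in pixels is half the picture's height over the tangent of half this angle, whatever the lens; pixels are square), "cx", "cy" (the principal point, pixels), "eye" and "rotation" of the camera in the world. Camera axes: x right, y down, z forward; pixel columns grow to the right and rows downward; lengths in m; the calibration is good to about 2 mm. The wrist camera is an equidistant fisheye: a pixel r from the principal point sees the ray r / f radians off the axis. A picture is of the moment at which its call begins: read the wrist's pose just before it. camera_params takes no time and is no camera call; for the wrist camera it gives the pose at the moment of the call.
- ctrl.finish_job(): hands the job in, once; it reports no verdict.
Trained networks look in the newest picture that a camera, given by its name, has taken for a name from the list of things; names that differ only in an ending like _2 or _b are one class to them, and where a whole thing is asked for, a point or a joint stands for the part that bears it (a point fixed in the world has none). Each returns a list of dicts, best first, with "score" (0 to 1); they miss things now and then, are a little off and sometimes report something else, mostly with a low value. They report only what shows in the picture. A call takes as long as a camera call. They do not tell look-alikes from the thing itself.
- ctrl.masks_of(camera, label): "pixels" (400x640 bool, what is visible of it) and "extent" ([left, top, right, bottom] in pixels, round what is visible of it).
The state is a dict: "t": time; "q": joint angles; "dq": joint speeds; "effort": joint torques, N m; "tool_pos": TCP position; "tool_rot": TCP orientation; "contact_force": force on the tool from outside, world axes, zero at the start; "wrist_torque": the same for the moment, N m; "opening": finger opening in m.
Only numpy, scipy, OpenCV 4.12 (cv2) and the standard library are available. Lean on these libraries where they do the work, as an engineer would, in place of code of your own. Each camera call takes 0.05 s, during which the arm holds its last target.

TASK

Clear up the cover-glass holders lying on the right of the worktop. A holder with a drawer standing out at either end has been emptied: push every drawer of it fully home (the steel stop is there to press the holder's end against; turn the holder round if its other end is out too) and lay it in the longer, plain returns tray. A holder found with both drawers home is still full: lay it, still shut, in the shorter filing tray with the label plate. All holders lie right way up and flat on the tray floors, not stacked, and the marker, forceps, beaker and timer stay where they are.

Things in the scene. Friction and masses are not known exactly. Their poses are not given: they have to be found in the camera images.
- holder_1: Cover-glass holder: a flat grey plastic sleeve with a white slide-in drawer at each end; 84 mm long (its own x) with both drawers home, 30 mm wide (y), 26 mm high (z), about 0.13 kg. Origin: centre of its underside. Lies on the worktop, roughly along world x. Drawer a is at the +x end, drawer b at the -x end. At some starts it is absent (None). Holders differ only in how far their drawers stand out; all look alike otherwise.
- holder_1_drawer_a (a joint): How far drawer a of holder_1 (its +x end) stands out, m: 0 fully home, 0.024 fully out; the drawer's end plate (30 mm wide, 26 mm high, 3 mm thick) then lies 42 mm + this value from the holder's origin. At the start either nearly home (below 0.001) or well out (above 0.017). It is stiff: some 2.5 N to move it, and it stays where it is left.
- holder_1_drawer_b (a joint): How far drawer b of holder_1 (its -x end) stands out, m: 0 fully home, 0.024 fully out; the drawer's end plate (30 mm wide, 26 mm high, 3 mm thick) then lies 42 mm + this value from the holder's origin. At the start either nearly home (below 0.001) or well out (above 0.017). It is stiff: some 2.5 N to move it, and it stays where it is left.
- holder_2: Another cover-glass holder, the same as holder_1 in make, size and frame; may be absent.
- holder_2_drawer_a (a joint): How far drawer a of holder_2 (its +x end) stands out, m: 0 fully home, 0.024 fully out; the drawer's end plate (30 mm wide, 26 mm high, 3 mm thick) then lies 42 mm + this value from the holder's origin. At the start either nearly home (below 0.001) or well out (above 0.017). It is stiff: some 2.5 N to move it, and it stays where it is left.
- holder_2_drawer_b (a joint): How far drawer b of holder_2 (its -x end) stands out, m: 0 fully home, 0.024 fully out; the drawer's end plate (30 mm wide, 26 mm high, 3 mm thick) then lies 42 mm + this value from the holder's origin. At the start either nearly home (below 0.001) or well out (above 0.017). It is stiff: some 2.5 N to move it, and it stays where it is left.
- holder_3: Another cover-glass holder, the same as holder_1 in make, size and frame; may be absent.
- holder_3_drawer_a (a joint): How far drawer a of holder_3 (its +x end) stands out, m: 0 fully home, 0.024 fully out; the drawer's end plate (30 mm wide, 26 mm high, 3 mm thick) then lies 42 mm + this value from the holder's origin. At the start either nearly home (below 0.001) or well out (above 0.017). It is stiff: some 2.5 N to move it, and it stays where it is left.
- holder_3_drawer_b (a joint): How far drawer b of holder_3 (its -x end) stands out, m: 0 fully home, 0.024 fully out; the drawer's end plate (30 mm wide, 26 mm high, 3 mm thick) then lies 42 mm + this value from the holder's origin. At the start either nearly home (below 0.001) or well out (above 0.017). It is stiff: some 2.5 N to move it, and it stays where it is left.
- holder_4: Another cover-glass holder, the same as holder_1 in make, size and frame; always there.
- holder_4_drawer_a (a joint): How far drawer a of holder_4 (its +x end) stands out, m: 0 fully home, 0.024 fully out; the drawer's end plate (30 mm wide, 26 mm high, 3 mm thick) then lies 42 mm + this value from the holder's origin. At the start either nearly home (below 0.001) or well out (above 0.017). It is stiff: some 2.5 N to move it, and it stays where it is left.
- holder_4_drawer_b (a joint): How far drawer b of holder_4 (its -x end) stands out, m: 0 fully home, 0.024 fully out; the drawer's end plate (30 mm wide, 26 mm high, 3 mm thick) then lies 42 mm + this value from the holder's origin. At the start either nearly home (below 0.001) or well out (above 0.017). It is stiff: some 2.5 N to move it, and it stays where it is left.
- holder_5: Another cover-glass holder, the same as holder_1 in make, size and frame; always there.
- holder_5_drawer_a (a joint): How far drawer a of holder_5 (its +x end) stands out, m: 0 fully home, 0.024 fully out; the drawer's end plate (30 mm wide, 26 mm high, 3 mm thick) then lies 42 mm + this value from the holder's origin. At the start either nearly home (below 0.001) or well out (above 0.017). It is stiff: some 2.5 N to move it, and it stays where it is left.
- holder_5_drawer_b (a joint): How far drawer b of holder_5 (its -x end) stands out, m: 0 fully home, 0.024 fully out; the drawer's end plate (30 mm wide, 26 mm high, 3 mm thick) then lies 42 mm + this value from the holder's origin. At the start either nearly home (below 0.001) or well out (above 0.017). It is stiff: some 2.5 N to move it, and it stays where it is left.
- returns_tray: Returns tray: the longer, plain aluminium tray, fixed, 125 mm (x) by 192 mm (y) outside, walls 4 mm thick and 18 mm high, inner floor 4 mm above the worktop. Origin: centre of its underside. Room for three holders side by side along its x, about 56 mm apart.
- filing_tray: Filing tray: the shorter aluminium tray, fixed, 125 mm (x) by 150 mm (y) outside, walls 4 mm thick and 18 mm high, inner floor 4 mm above the worktop, with a 70 mm wide upright label plate on its +x wall rising to 38 mm. Origin: centre of its underside. Room for two holders side by side along its x, about 56 mm apart.
- stop: Fixed steel stop: an angle bracket, 90 mm wide (y), with an upright flat face 45 mm high. Origin: foot of the middle of that face; the face looks along the bracket's own -x, and the foot lies behind it (+x), 52 mm deep in all. It stands between the trays and the bath, and the worktop before its face is clear for 150 mm. The bath on its right (not to be touched) is 170 mm tall, fills x > 0.59, y < -0.05; the microtome on the left fills x > 0.47, y > 0.28.
- marker: Black marker pen, 12 x 126 x 13 mm, lying loose in front of the bath; not to be disturbed. Origin: centre of its underside.
- forceps: Steel forceps, 127 x 13 x 8 mm, lying loose in front of the bath; not to be disturbed. Origin: centre of the underside.
- beaker: Small clear beaker, 56 mm across, 68 mm high, standing behind the trays; not to be disturbed. Origin: centre of its underside.
- timer: White bench timer, 62 x 68 x 18 mm, on the right of the worktop; not to be disturbed. Origin: centre of its underside.
Things that resemble listed ones, but are neither listed nor needed, are in the scene too. What is shaped like the holder_3 but blue is not meant.

How it is judged:
By the outcome, as a careful person would: the job done as asked, in the order asked, and still so for the second after the job is handed in, with the robot touching nothing.
Of holder_1, holder_2, holder_3 only 2 to 3 are there at a start; the rules pass over those that are not, and their reading is None.
At some moment in a run one of holder_1, holder_2, holder_3, holder_4, holder_5 may be knocked a few centimetres aside while the robot is not near it.
Once in a run the grip may slacken for a moment while it holds something.
It also fails if it takes over 210 s, if anything falls off the work surface, if the arm or the gripper's body presses on something with over 40 N, if the wrist force passes 120 N, or if a joint passes its speed limit or range.

## Working session

There is one attempt and no reset: what is moved stays moved. The work goes in short steps, Python scripts to look and compute and a tool call to move; the robot and the scene stay as the last step left them, time stands still between calls to the robot, and variables do not carry over. Pictures are saved under pics/ and viewed, and the job is handed in when it is done.

Besides the shell and the picture viewer there is one more tool, called after "Request:" as name(argument=value, ...), one argument or row to a line, values as JSON. servo_tool: Moves the arm, as the interface text tells. Its arguments: {"type":"object","properties":{"delta_pos":{"type":"array","items":{"type":"array","items":{"type":"number"}}},"dr":{"type":"array","items":{"type":"array","items":{"type":"number"}}},"grip":{"type":"array","items":{"type":"number"}},"grip_force":{"type":"number"}},"required":["delta_pos","dr","grip"]}

```bash
ls; mkdir -p pics
python3 - <<'E'
from station import ctrl
import cv2
o=ctrl.get_obs();print({k:(v if not hasattr(v,'round') else v) for k,v in o.items()})
for n in("scene","side","wrist"):
    cv2.imwrite(f"pics/{n}0.png",ctrl.get_image(n)[:,:,::-1]);print(n,ctrl.camera_params(n))
E
```

```text
pics
{'t': 0.0, 'q': array([-1.35400498e+00,  5.33910713e-02,  1.61434831e+00, -5.54433372e-06,
        1.47600972e+00, -1.19010235e-01]), 'dq': array([-8.59985525e-05, -5.43243741e-04, -1.07173676e-03,  6.69988229e-04,
        1.34478423e-04, -4.78987365e-04]), 'effort': array([ 2.13524768e-04, -3.93682516e+01, -3.70176458e+01,  5.15123781e-05,
        7.19954580e-03,  1.02921396e-05]), 'tool_pos': array([ 0.20579907, -0.58942418,  0.21530942]), 'tool_rot': array([-0.34578422,  2.04161397, -2.0371593 ]), 'contact_force': array([-0.39465234,  0.26071923,  1.35600757]), 'wrist_torque': array([ 0.04513402, -0.01945868,  0.01272925]), 'opening': 0.08523600271819778}
scene {'fovy': 51.314926372850415, 'cx': 317.2273568536103, 'cy': 198.4167510914715, 'eye': array([0.1529275 , 0.60237725, 0.93002503]), 'rotation': array([-0.64647583,  2.61993835, -1.17127735])}
side {'fovy': 52.90360917459135, 'cx': 321.6629028254836, 'cy': 192.2236675315677, 'eye': array([ 0.36412251, -1.43917721,  1.05185091]), 'rotation': array([-2.25111774,  0.27328293, -0.10604633])}
wrist {'fovy': 65.70646984690485, 'cx': 315.58158569218017, 'cy': 197.36975201193547, 'eye': array([ 0.27725352, -0.56395125,  0.37321954]), 'rotation': array([ 2.35091514, -1.67320188, -0.25642217])}
```

View pics/scene0.png

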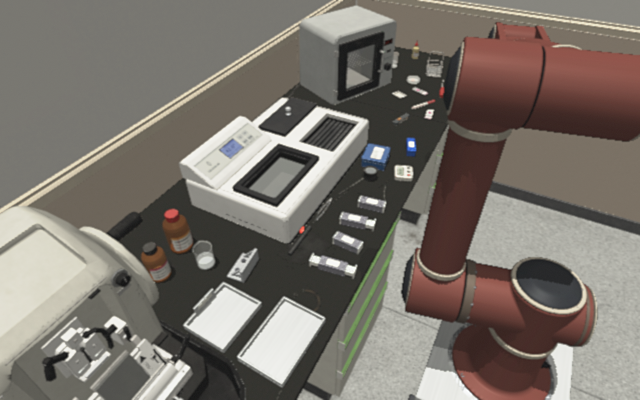

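View pics/side0.png

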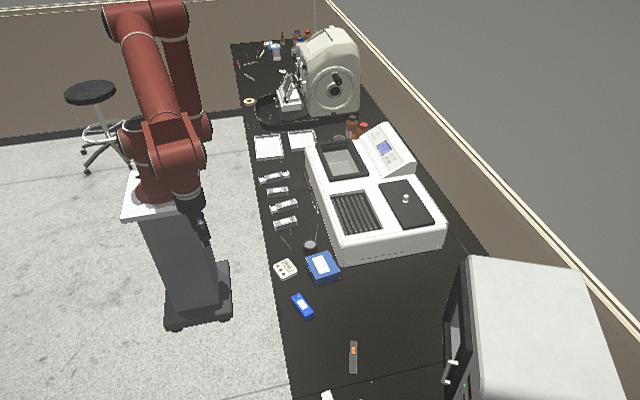

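View pics/wrist0.png

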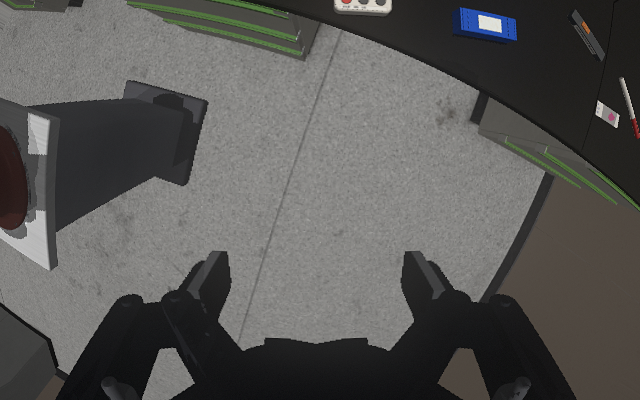

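```bash
cat > h.py <<'E'
from station import ctrl
import numpy as np, cv2
from scipy.spatial.transform import Rotation as R
def cam(n):
    p=ctrl.camera_params(n);p['n']=n
    p['R']=R.from_rotvec(p['rotation']).as_matrix();p['f']=200/np.tan(np.radians(p['fovy']/2));return p
def ray(p,u,v):
    a=np.stack([(np.asarray(u,float)-p['cx'])/p['f'],(np.asarray(v,float)-p['cy'])/p['f']],-1)
    if p['n']=='wrist':
        th=np.linalg.norm(a,axis=-1,keepdims=True)+1e-12
        d=np.concatenate([a/th*np.sin(th),np.cos(th)],-1)
    else: d=np.concatenate([a,np.ones(a.shape[:-1]+(1,))],-1)
    return d@p['R'].T
def pix2w(p,u,v,z=0):
    d=ray(p,u,v);s=(z-p['eye'][2])/d[...,2];return p['eye']+d*s[...,None]
def w2pix(p,X):
    c=(np.asarray(X,float)-p['eye'])@p['R']
    if p['n']=='wrist':
        r=np.linalg.norm(c[...,:2],axis=-1)+1e-12;th=np.arctan2(r,c[...,2])
        a=c[...,:2]/r[...,None]*th[...,None]
    else:a=c[...,:2]/c[...,2:]
    return a*p['f']+[p['cx'],p['cy']]
def topdown(n,x0,x1,y0,y1,z=0,res=1000,p=None,img=None):
    # rectified picture: rows = x descending (up = +x), cols = y descending (right = -y)
    p=p or cam(n);img=ctrl.get_image(n) if img is None else img
    xs=np.arange(x1,x0,-1/res);ys=np.arange(y1,y0,-1/res)
    Y,X=np.meshgrid(ys,xs);m=w2pix(p,np.stack([X,Y,np.full_like(X,z)],-1)).astype(np.float32)
    return cv2.remap(img,m[...,0],m[...,1],cv2.INTER_CUBIC)
def down(yaw):
    # tool y down; tool z (jaw opening) in the horizontal at angle yaw from world x
    z=np.array([np.cos(yaw),np.sin(yaw),0]);y=np.array([0,0,-1.]);return R.from_matrix(np.stack([np.cross(y,z),y,z],1))
def plan(pos,yaw):
    """delta from the present pose in tool axes; yaw chosen mod pi to nearest"""
    o=ctrl.get_obs();r=R.from_rotvec(o['tool_rot']);d=np.asarray(pos)-o['tool_pos']
    best=None
    for k in(-1,0,1,2):
        q=(r.inv()*down(yaw+k*np.pi)).as_rotvec(degrees=True)
        if best is None or np.linalg.norm(q)<np.linalg.norm(best):best=q
    return r.inv().apply(d),best,o
def show():
    o=ctrl.get_obs();r=R.from_rotvec(o['tool_rot']).as_matrix()
    print('t',round(o['t'],2),'pos',o['tool_pos'].round(4),'z-yaw',round(np.degrees(np.arctan2(r[1,2],r[0,2])),2),'ydir',r[:,1].round(3),'F',o['contact_force'].round(1),'op',round(o['opening'],4),'q6',o['q'].round(2))
E
python3 - <<'E'
from h import *
show()
s=cv2.imread('pics/scene0.png');p=cam('scene')
cv2.imwrite('pics/sceneA.png',cv2.resize(s[170:300,280:440],None,fx=5,fy=4.6,interpolation=cv2.INTER_CUBIC)[:598])
t=topdown('scene',0.3,0.7,-0.55,0.35,0,850,p,s);cv2.imwrite('pics/td0.png',t);print(t.shape)
s=cv2.imread('pics/side0.png')
cv2.imwrite('pics/sideA.png',cv2.resize(s[120:320,230:350],None,fx=5,fy=3,interpolation=cv2.INTER_CUBIC))
t=topdown('side',0.3,0.7,-0.55,0.35,0,850,cam('side'),s);cv2.imwrite('pics/td1.png',t)
E
```

```text
t 0.15 pos [ 0.2058 -0.5896  0.2156] z-yaw -70.76 ydir [-0.     0.002 -1.   ] F [ 0.  -0.3 -0. ] op 0.0852 q6 [-1.35  0.05  1.61 -0.    1.48 -0.12]
(340, 766, 3)
```

View pics/sceneA.png

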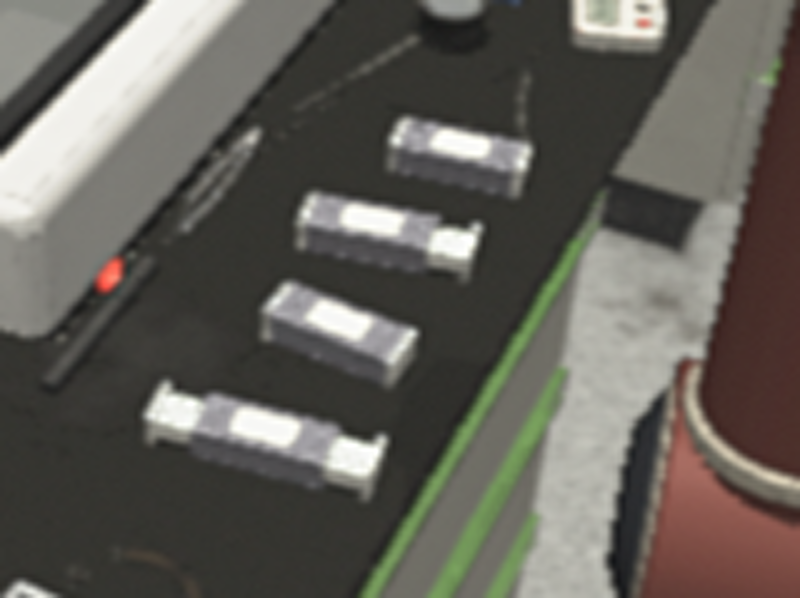

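View pics/td0.png

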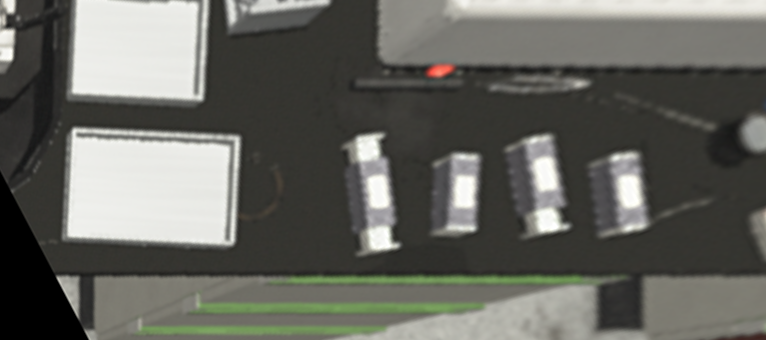

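View pics/td1.png

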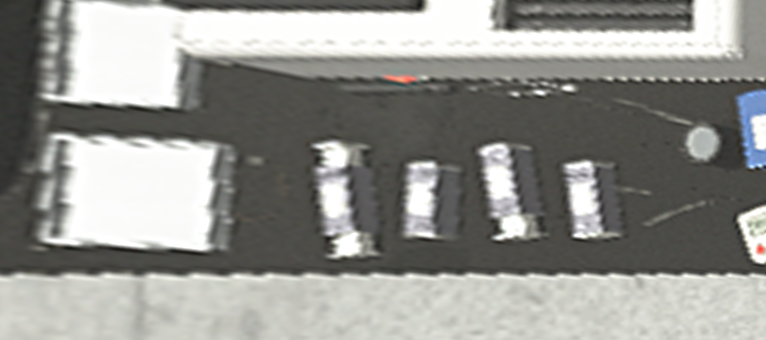

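Run:
```python
from h import *
s=cv2.imread('pics/scene0.png');p=cam('scene')
cv2.imwrite('pics/sceneB.png',cv2.resize(s[230:400,150:350],None,fx=4,fy=3.5,interpolation=cv2.INTER_CUBIC))
t=topdown('scene',0.35,0.8,-0.1,0.3,0.018,1300,p,s);cv2.imwrite('pics/td2.png',t)
t=topdown('scene',0.35,0.8,-0.1,0.3,0.0,1300,p,s);cv2.imwrite('pics/td3.png',t)
print(plan([0.40,-0.2,0.3],np.radians(-90))[:2])
```

```text
(array([-0.31171551, -0.08382743, -0.30398006]), array([9.56009892e-02, 1.92392955e+01, 6.44478370e-03]))
```

View pics/sceneB.png

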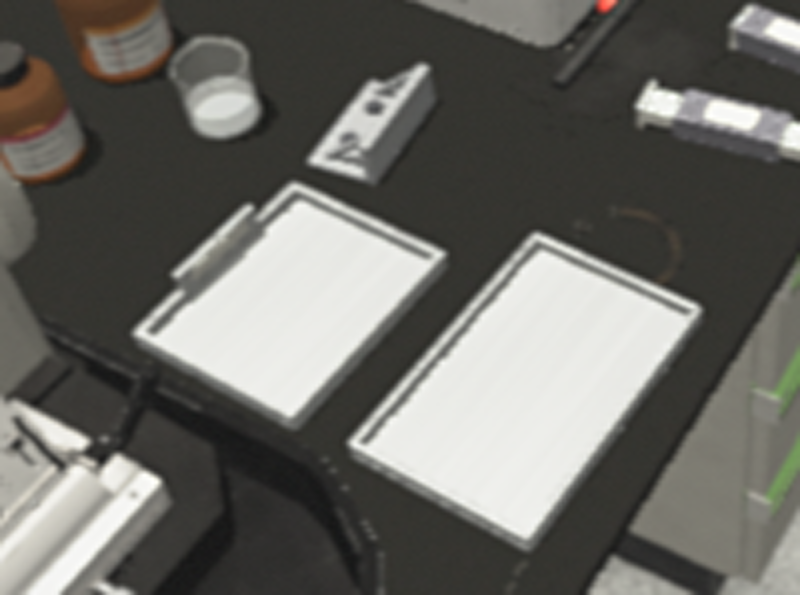

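View pics/td2.png

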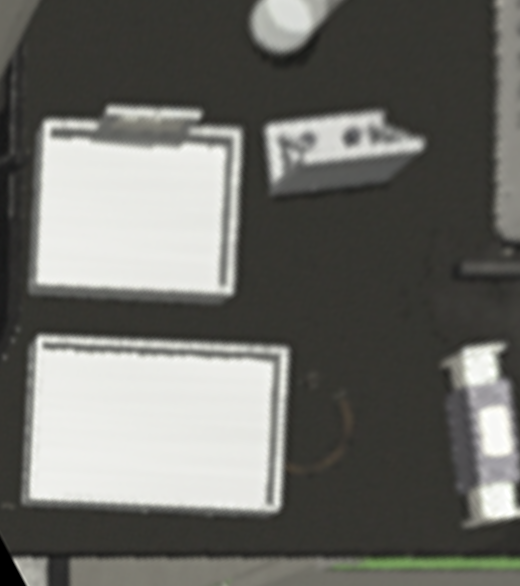

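Request:
servo_tool(
  delta_pos=[
    [-0.045,-0.014,-0.045],
    [-0.045,-0.014,-0.045],
    [-0.045,-0.014,-0.045],
    [-0.045,-0.014,-0.045],
    [-0.045,-0.014,-0.045],
  ],
  dr=[
    [0,0,0],
    [0,0,0],
    [0,0,0],
    [0,0,0],
    [0,0,0],
  ],
  grip=[1,1,1,1,1],
)

```text
t: 0.78
tool_pos: [0.3384, -0.3122, 0.2802]
tool_rot: [-0.339, 2.054, -2.034]
contact_force: [0.5, -0.9, 0.5]
opening: 0.0859
```

Run:
```python
from h import *
show();print(plan([0.40,-0.18,0.3],np.radians(-90))[:2])
```

```text
t 0.78 pos [ 0.3384 -0.3122  0.2802] z-yaw -71.19 ydir [-0.002  0.009 -1.   ] F [ 0.5 -0.9  0.5] op 0.0859 q6 [-0.91 -0.38  1.89  0.    1.64  0.33]
(array([-0.10092923, -0.01864995, -0.10546593]), array([ 0.55221003, 18.80480824,  0.02496616]))
```

Request:
servo_tool(
  delta_pos=[
    [-0.035,-0.006,-0.04],
    [-0.035,-0.006,-0.035],
    [-0.02,-0.006,-0.035],
    [0,0,0],
  ],
  dr=[
    [0.2,9,0],
    [0.2,9,0],
    [0.2,1,0],
    [0,0,0],
  ],
  grip=[1,1,1,1],
)

```text
t: 1.27
tool_pos: [0.4092, -0.1807, 0.3004]
tool_rot: [-0.01, -2.216, 2.222]
contact_force: [-0.2, -1.6, 0.3]
opening: 0.0859
```

Run:
```python
from h import *
show();p=cam('wrist');print(p['eye'],p['R'][:,2]);i=ctrl.get_image('wrist');cv2.imwrite('pics/w1.png',i[:,:,::-1])
i=i[:,:,::-1]
t=topdown('wrist',0.36,0.62,-0.42,0.02,0.026,1800,p,i);cv2.imwrite('pics/w1t.png',t);print(t.shape)
```

```text
t 1.27 pos [ 0.4092 -0.1807  0.3004] z-yaw -90.4 ydir [ 0.002 -0.003 -1.   ] F [-0.2 -1.6  0.3] op 0.0859 q6 [-0.58 -0.43  1.89 -0.    1.67  1.  ]
[ 0.48446952 -0.18013185  0.45819567] [-2.95265879e-01  4.52916320e-04 -9.55415017e-01]
(468, 792, 3)
```

View pics/w1.png

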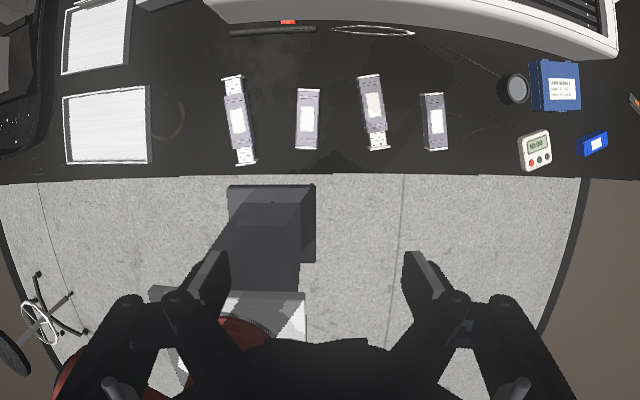

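View pics/w1t.png

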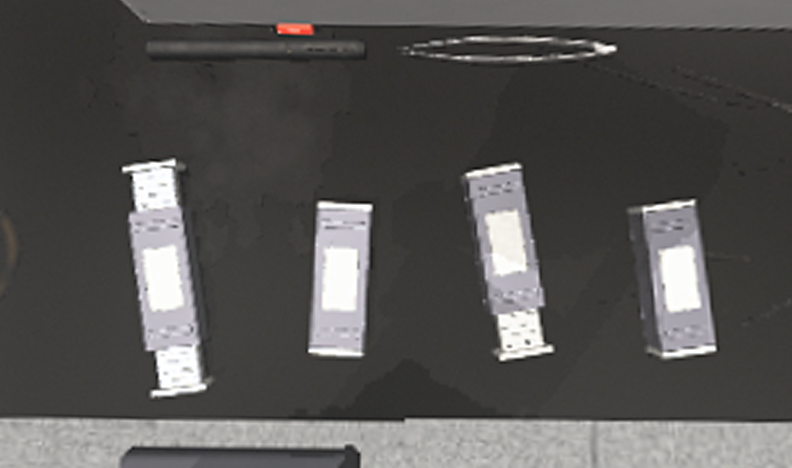

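Run:
```python
from h import *
show();print(plan([0.465,-0.072,0.09],np.radians(-82.5))[:2])
```

```text
t 1.32 pos [ 0.4086 -0.1817  0.3   ] z-yaw -90.5 ydir [ 0.002 -0.003 -1.   ] F [-0.1  0.5  0.4] op 0.0851 q6 [-0.58 -0.43  1.89 -0.    1.67  1.  ]
(array([-0.05507196,  0.20973396, -0.11085602]), array([-0.17527836, -8.00248277, -0.07616673]))
```

Request:
servo_tool(
  delta_pos=[
    [-0.014,0.02,-0.028],
    [-0.014,0.05,-0.028],
    [-0.014,0.055,-0.028],
    [-0.012,0.05,-0.028],
    [0,0.033,0],
  ],
  dr=[
    [0,-3,0],
    [0,-3,0],
    [0,-2,0],
    [0,0,0],
    [0,0,0],
  ],
  grip=[0.65,0.65,0.65,0.65,0.65],
  grip_force=60,
)

```text
t: 1.95
tool_pos: [0.4571, -0.072, 0.088]
tool_rot: [-0.13, 2.143, -2.163]
contact_force: [-0.5, -0.6, 0.8]
opening: 0.0556
```

Run:
```python
from h import *
show();p=cam('wrist');i=ctrl.get_image('wrist')[:,:,::-1];cv2.imwrite('pics/w2.png',i)
print(plan([0.465,-0.072,0.016],np.radians(-82.5))[:2])
```

```text
t 1.95 pos [ 0.4571 -0.072   0.088 ] z-yaw -82.75 ydir [ 0.007 -0.009 -1.   ] F [-0.5 -0.6  0.8] op 0.0556 q6 [-0.31 -0.24  2.11 -0.01  1.26  1.13]
(array([-0.01099339,  0.0674926 ,  0.00115719]), array([-0.39825129, -0.30720683,  0.07424718]))
```

View pics/w2.png

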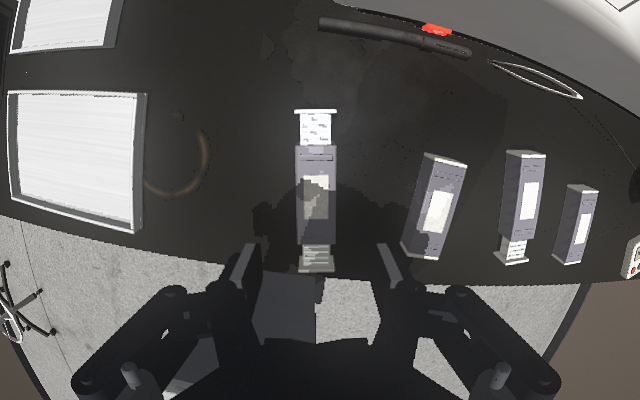

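Request:
servo_tool(
  delta_pos=[
    [-0.008,0.035,0.001],
    [-0.003,0.028,0],
    [-0.001,0.006,0],
    [0,0,0],
  ],
  dr=[
    [-0.2,0,0],
    [-0.2,0,0],
    [0,0,0],
    [0,0,0],
  ],
  grip=[0.65,0.65,0.65,0.65],
)

```text
t: 2.5
tool_pos: [0.4657, -0.0762, 0.0138]
tool_rot: [-0.132, 2.16, -2.162]
contact_force: [0.5, 0.1, 0.3]
opening: 0.0554
```

Run:
```python
from h import *
show();p=cam('wrist');i=ctrl.get_image('wrist')[:,:,::-1];cv2.imwrite('pics/w3.png',i)
print(plan([0.465,-0.072,0.016],np.radians(-82.5))[:2])
```

```text
t 2.5 pos [ 0.4657 -0.0762  0.0138] z-yaw -83.14 ydir [-0.002 -0.001 -1.   ] F [0.5 0.1 0.3] op 0.0554 q6 [-0.32 -0.09  2.12 -0.    1.12  1.13]
(array([ 0.00049856, -0.00177852, -0.00428994]), array([-0.05705862, -0.62940307,  0.10369216]))
```

View pics/w3.png

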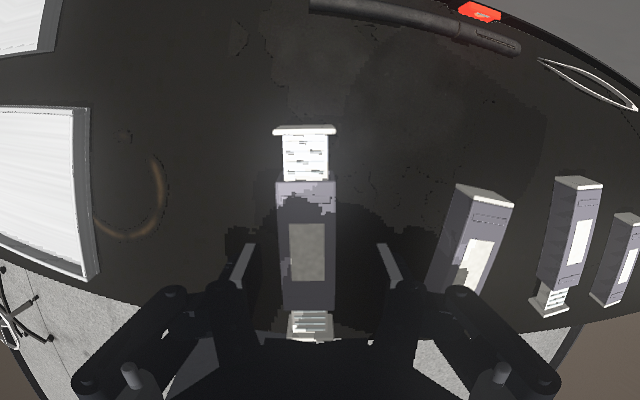

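Request:
servo_tool(
  delta_pos=[
    [0,-0.001,-0.004],
    [0,0,0],
    [0,0,0],
    [0,0,0],
    [0,0,0],
  ],
  dr=[
    [0,0,0],
    [0,0,0],
    [0,0,0],
    [0,0,0],
    [0,0,0],
  ],
  grip=[0.65,0.2,0.1,0.1,0.1],
)

```text
t: 3.18
tool_pos: [0.468, -0.0728, 0.0192]
tool_rot: [-0.125, 2.153, -2.161]
contact_force: [-0.3, 0.3, -0.5]
opening: 0.0086
```

Run:
```python
from h import *
show();p=cam('wrist');i=ctrl.get_image('wrist')[:,:,::-1];cv2.imwrite('pics/w4.png',i)
```

```text
t 3.17 pos [ 0.468  -0.0728  0.0192] z-yaw -83.12 ydir [ 0.005 -0.003 -1.   ] F [-0.3  0.3 -0.5] op 0.0086 q6 [-0.31 -0.1   2.12 -0.    1.12  1.14]
```

View pics/w4.png

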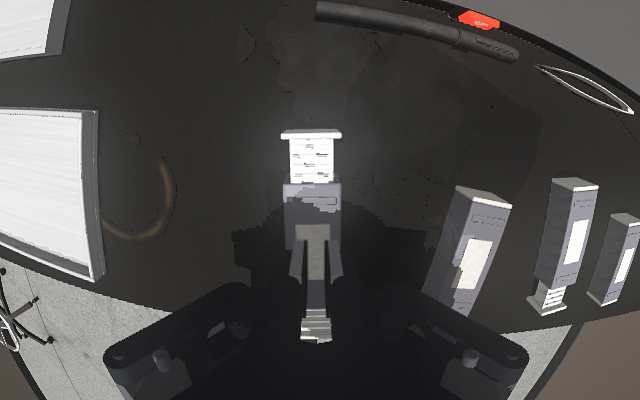

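Run:
```python
from h import *
p=cam('wrist');o=ctrl.get_obs();T=o['tool_pos'];r=R.from_rotvec(o['tool_rot'])
for d in(-.03,-.005,0,.014):print(d,w2pix(p,T+r.apply([0,d,0])), w2pix(p,T+r.apply([0,d,0.0043])))
for z in(0,.026):print(w2pix(p,np.array([0.465,-0.072,z])))
print(p['eye'],T)
i=ctrl.get_image('side')[:,:,::-1];print(w2pix(cam('side'),T));cv2.imwrite('pics/s4.png',cv2.resize(i[120:260,200:360],None,fx=5,fy=4,interpolation=cv2.INTER_CUBIC))
i=cv2.imread('pics/w4.png');cv2.imwrite('pics/w4z.png',cv2.resize(i[100:400,220:420],None,fx=3,fy=2,interpolation=cv2.INTER_CUBIC))
```

```text
-0.03 [317.72372613 269.69358507] [326.7765931  269.64690898]
-0.005 [317.45064665 246.47784175] [325.29790881 246.44710572]
0 [317.4038609  242.54118547] [325.04468475 242.51267901]
0.014 [317.28423865 232.52841538] [324.39738696 232.50500883]
[315.20750105 233.53748736]
[315.32626799 252.62866921]
[ 0.54233369 -0.06244717  0.17707657] [ 0.46799335 -0.07284358  0.01915436]
[274.58647445 175.6019918 ]
```

View pics/s4.png

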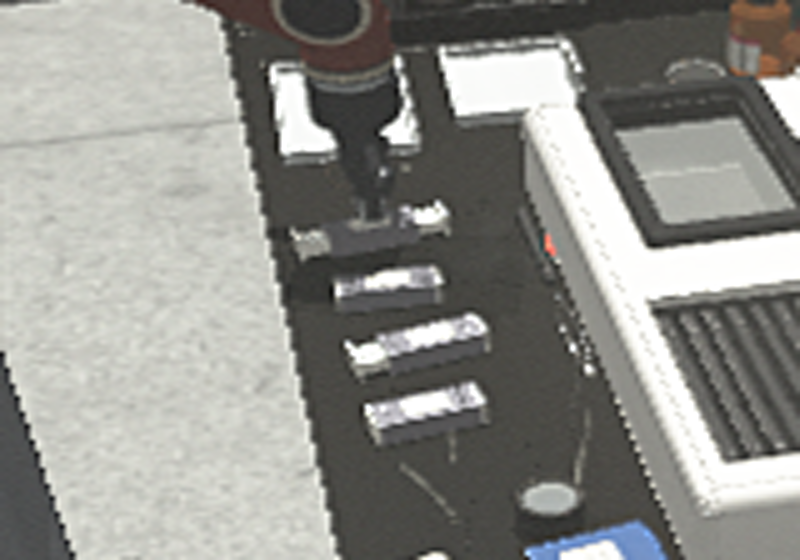

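View pics/w4z.png

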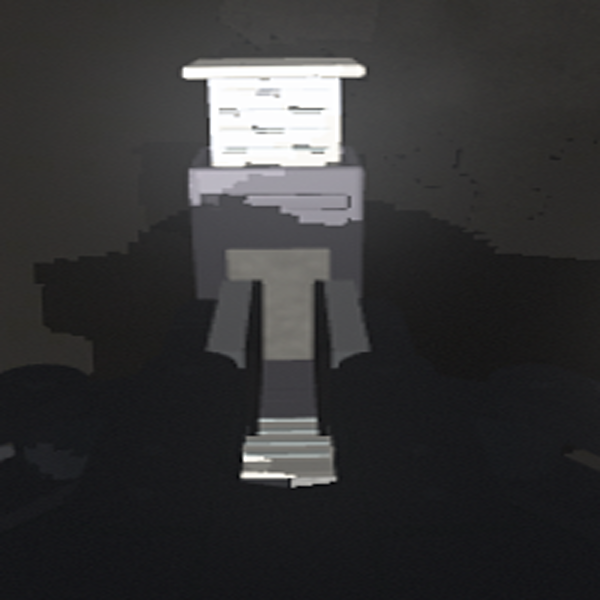

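Run:
```python
from h import *
p=cam('wrist');o=ctrl.get_obs();T=o['tool_pos'];r=R.from_rotvec(o['tool_rot'])
for d in(-.04,-.03,-.02,-.01,0,.014):print(d,[w2pix(p,T+r.apply([-.011,d,s])).round(1) for s in(-.0133,-.0043,0.0043,.0133)])
print('holder far top corner/edge z.026,.0', [w2pix(p,np.array([0.465,-0.072,z])+.036*np.array([.991,.13,0])+s*np.array([-.13,.991,0])).round(1) for z in(0.026,0) for s in(-.015,.015)])
show()
```

```text
-0.04 [array([287. , 259.5]), array([307.9, 259.7]), array([327.8, 259.6]), array([348.6, 259.4])]
-0.03 [array([288.9, 249.1]), array([308.4, 249.2]), array([327.1, 249.2]), array([346.5, 249. ])]
-0.02 [array([290.5, 240. ]), array([308.8, 240. ]), array([326.4, 240. ]), array([344.7, 239.8])]
-0.01 [array([291.9, 231.8]), array([309.2, 231.8]), array([325.8, 231.8]), array([343. , 231.7])]
0 [array([293.2, 224.5]), array([309.6, 224.5]), array([325.2, 224.5]), array([341.5, 224.4])]
0.014 [array([294.8, 215.6]), array([310. , 215.5]), array([324.5, 215.5]), array([339.7, 215.4])]
holder far top corner/edge z.026,.0 [array([344. , 188.6]), array([284.9, 189.4]), array([339.9, 176.8]), array([288.9, 177.5])]
t 3.27 pos [ 0.4679 -0.0728  0.0191] z-yaw -83.12 ydir [ 0.005 -0.003 -1.   ] F [ 0.6  0.  -0.2] op 0.0085 q6 [-0.31 -0.1   2.12 -0.    1.12  1.14]
```

Request:
servo_tool(
  delta_pos=[
    [0,0,0],
    [0,0,0],
    [0,0,0],
  ],
  dr=[
    [0,0,0],
    [0,0,0],
    [0,0,0],
  ],
  grip=[0.5,0.5,0.5],
)

```text
t: 3.65
tool_pos: [0.4677, -0.0728, 0.0188]
tool_rot: [-0.125, 2.154, -2.161]
contact_force: [-1.0, -1.1, -0.1]
opening: 0.0428
```

Run:
```python
from h import *
show();p=cam('wrist');i=ctrl.get_image('wrist')[:,:,::-1];cv2.imwrite('pics/w5.png',cv2.resize(i[100:300,200:440],None,fx=3.3,fy=3,interpolation=cv2.INTER_CUBIC))
```

```text
t 3.65 pos [ 0.4677 -0.0728  0.0188] z-yaw -83.13 ydir [ 0.004 -0.003 -1.   ] F [-1.  -1.1 -0.1] op 0.0428 q6 [-0.31 -0.1   2.12 -0.    1.12  1.14]
```

View pics/w5.png

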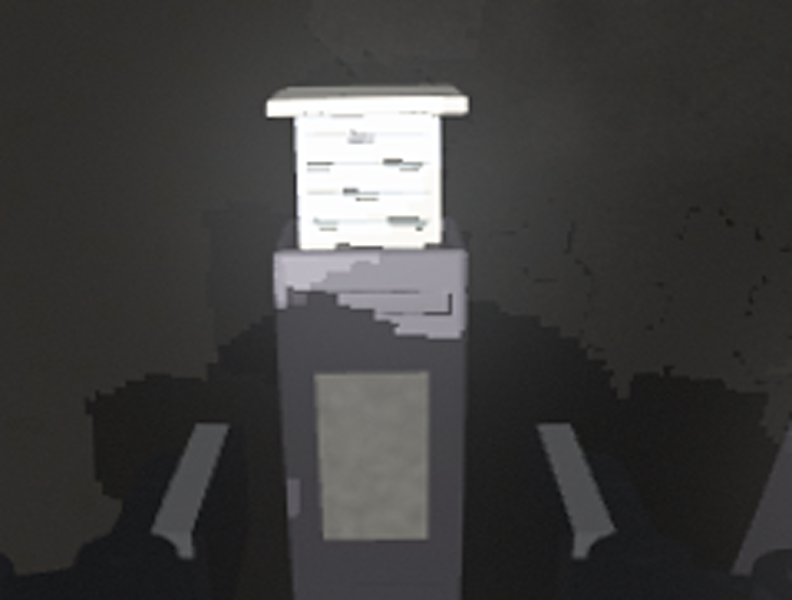

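Request:
servo_tool(
  delta_pos=[
    [0,0.004,0],
    [0,0.004,0],
    [0,0,0],
  ],
  dr=[
    [0,0,0],
    [0,0,0],
    [0,0,0],
  ],
  grip=[0.55,0.55,0.55],
)

```text
t: 4.08
tool_pos: [0.4676, -0.0727, 0.01]
tool_rot: [-0.126, 2.154, -2.161]
contact_force: [-1.2, 0.9, -0.4]
opening: 0.0465
```

Run:
```python
from h import *
show()
i=ctrl.get_image('side')[:,:,::-1];cv2.imwrite('pics/s5.png',cv2.resize(i[120:220,220:320],None,fx=6,fy=6,interpolation=cv2.INTER_CUBIC))
i=ctrl.get_image('scene')[:,:,::-1];cv2.imwrite('pics/s5b.png',cv2.resize(i[200:320,270:390],None,fx=5,fy=5,interpolation=cv2.INTER_CUBIC))
```

```text
t 4.08 pos [ 0.4676 -0.0727  0.01  ] z-yaw -83.12 ydir [ 0.004 -0.003 -1.   ] F [-1.2  0.9 -0.4] op 0.0465 q6 [-0.31 -0.09  2.12 -0.    1.1   1.14]
```

View pics/s5.png

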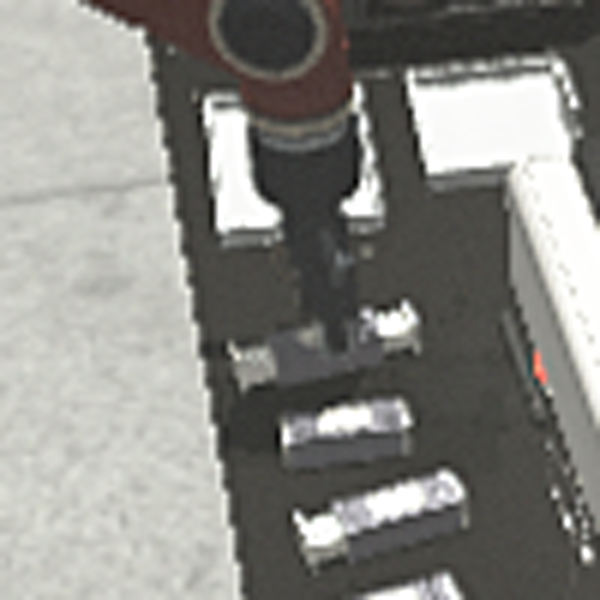

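View pics/s5b.png

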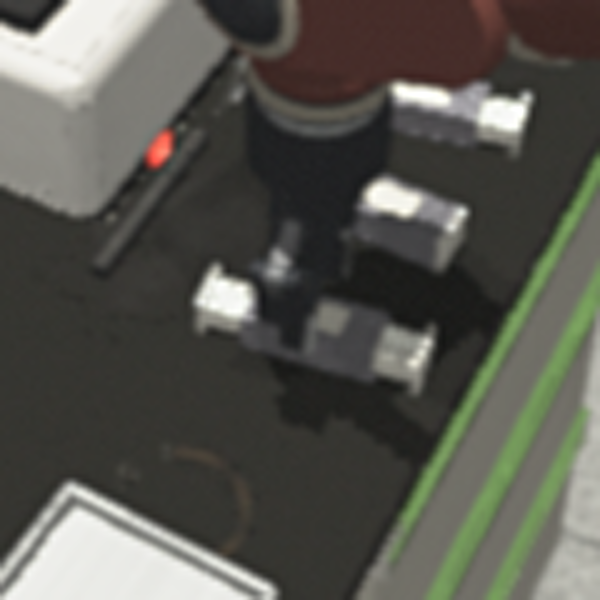

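Request:
servo_tool(
  delta_pos=[
    [0,0,0],
    [0,0,0],
    [0,0,0],
  ],
  dr=[
    [0,0,0],
    [0,0,0],
    [0,0,0],
  ],
  grip=[0.3,0.25,0.2],
)

```text
t: 4.55
tool_pos: [0.4691, -0.0728, 0.0117]
tool_rot: [-0.122, 2.153, -2.16]
contact_force: [-0.7, 0.2, 0.5]
opening: 0.0172
```

Run:
```python
from h import *
show();p=cam('wrist');i=ctrl.get_image('wrist')[:,:,::-1];cv2.imwrite('pics/w6.png',cv2.resize(i[100:300,200:440],None,fx=3.3,fy=3,interpolation=cv2.INTER_CUBIC))
```

```text
t 4.55 pos [ 0.4691 -0.0728  0.0117] z-yaw -83.14 ydir [ 0.007 -0.003 -1.   ] F [-0.7  0.2  0.5] op 0.0172 q6 [-0.31 -0.09  2.12 -0.    1.1   1.14]
```

View pics/w6.png

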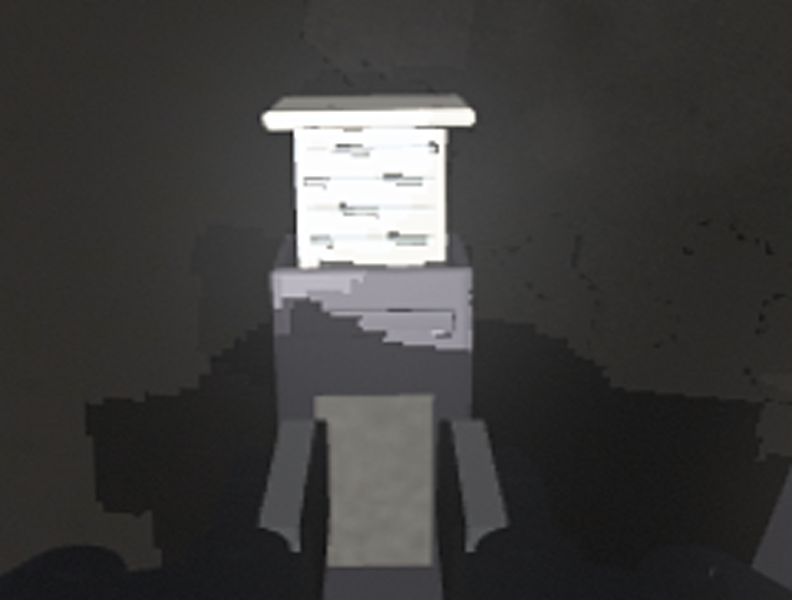

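Request:
servo_tool(
  delta_pos=[
    [0,0,0],
    [0,0.005,0],
    [0,0.005,0],
    [0,0,0],
  ],
  dr=[
    [0,0,0],
    [0,0,0],
    [0,0,0],
    [0,0,0],
  ],
  grip=[0.5,0.55,0.55,0.55],
)

```text
t: 5.1
tool_pos: [0.468, -0.0729, -0.0002]
tool_rot: [-0.125, 2.154, -2.161]
contact_force: [-0.2, -0.3, -0.2]
opening: 0.0469
```

Run:
```python
from h import *
show();p=cam('wrist');i=ctrl.get_image('wrist')[:,:,::-1];cv2.imwrite('pics/w7.png',cv2.resize(i[100:300,200:440],None,fx=3.3,fy=3,interpolation=cv2.INTER_CUBIC))
```

```text
t 5.1 pos [ 4.68e-01 -7.29e-02 -2.00e-04] z-yaw -83.13 ydir [ 0.005 -0.003 -1.   ] F [-0.2 -0.3 -0.2] op 0.0469 q6 [-0.31 -0.07  2.12 -0.    1.08  1.14]
```

View pics/w7.png

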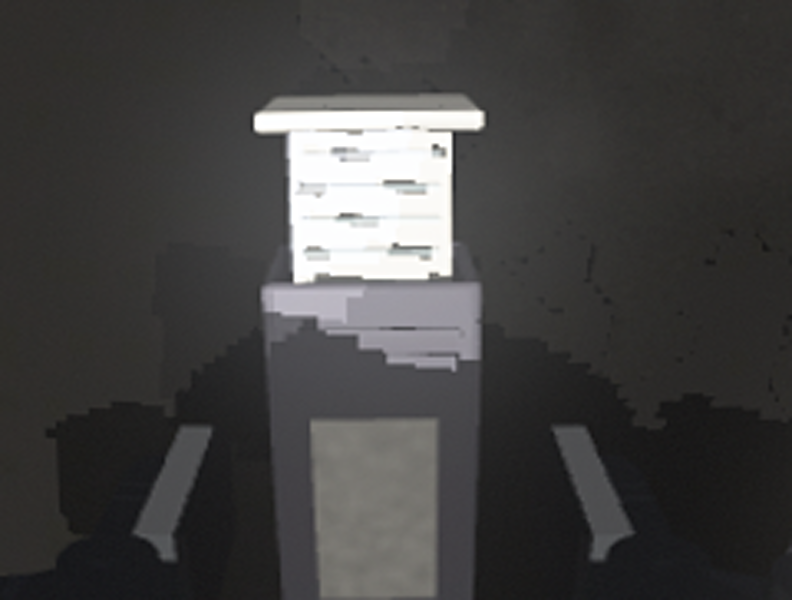

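Request:
servo_tool(
  delta_pos=[
    [0,0,0],
    [0,0,0],
    [0,0,0],
  ],
  dr=[
    [0,0,0],
    [0,0,0],
    [0,0,0],
  ],
  grip=[0.35,0.2,0.2],
)

```text
t: 5.52
tool_pos: [0.4685, -0.0729, 0.0004]
tool_rot: [-0.124, 2.153, -2.161]
contact_force: [-0.2, -0.4, -0.5]
opening: 0.0283
```

Run:
```python
from h import *
show();p=cam('wrist');i=ctrl.get_image('wrist')[:,:,::-1];cv2.imwrite('pics/w8.png',cv2.resize(i[100:300,200:440],None,fx=3.3,fy=3,interpolation=cv2.INTER_CUBIC))
```

```text
t 5.53 pos [ 4.685e-01 -7.290e-02  4.000e-04] z-yaw -83.14 ydir [ 0.006 -0.003 -1.   ] F [-0.2 -0.4 -0.5] op 0.0283 q6 [-0.31 -0.07  2.12 -0.    1.08  1.14]
```

View pics/w8.png

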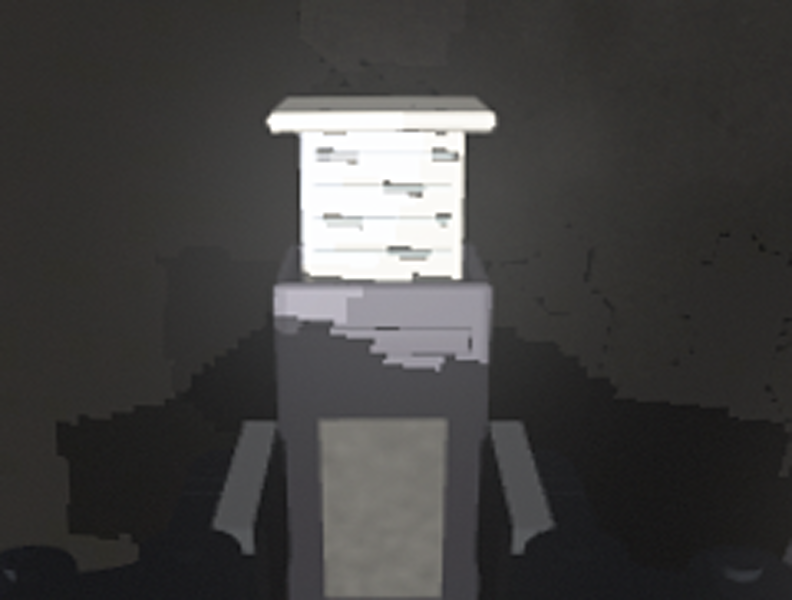

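Request:
servo_tool(
  delta_pos=[
    [0,0,0],
    [0,0.004,0],
    [0,0.003,0],
    [0,0,0],
    [0,0,0],
  ],
  dr=[
    [0,0,0],
    [0,0,0],
    [0,0,0],
    [0,0,0],
    [0,0,0],
  ],
  grip=[0.5,0.5,0.5,0.3,0.2],
)

```text
t: 6.2
tool_pos: [0.4685, -0.073, -0.0071]
tool_rot: [-0.124, 2.153, -2.161]
contact_force: [1.0, -0.3, 0.0]
opening: 0.0287
```

Request:
servo_tool(
  delta_pos=[
    [0,0,0],
    [0,-0.02,0],
    [0,-0.05,0],
    [0,-0.05,0],
  ],
  dr=[
    [0,0,0],
    [0,0,0],
    [0,0,0],
    [0,0,0],
  ],
  grip=[0.2,0.2,0.2,0.2],
)

```text
t: 6.7
tool_pos: [0.4628, -0.0711, 0.1091]
tool_rot: [-0.139, 2.165, -2.162]
contact_force: [0.3, 0.5, -1.9]
opening: 0.0283
```

Run:
```python
from h import *
show();p=cam('wrist');i=ctrl.get_image('wrist')[:,:,::-1];cv2.imwrite('pics/w9.png',i)
t=topdown('wrist',0.36,0.76,-0.14,0.32,0.018,1500,p,i);cv2.imwrite('pics/w9t.png',t)
```

```text
t 6.7 pos [ 0.4628 -0.0711  0.1091] z-yaw -83.14 ydir [-0.008  0.001 -1.   ] F [ 0.3  0.5 -1.9] op 0.0283 q6 [-0.31 -0.24  2.07 -0.    1.32  1.14]
```

View pics/w9.png

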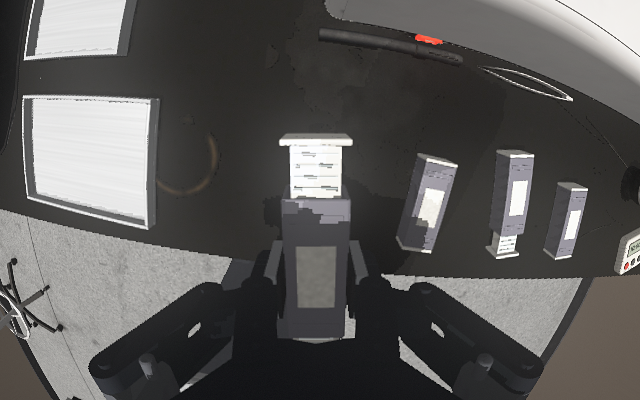

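View pics/w9t.png

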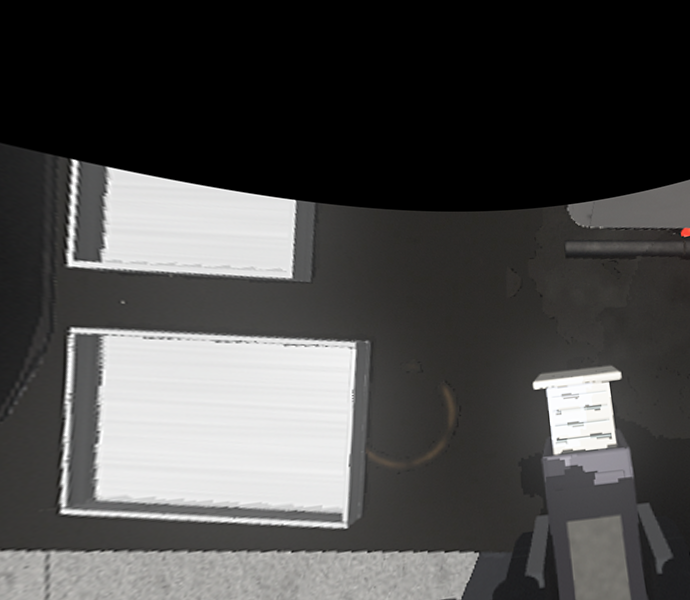

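Run:
```python
from h import *
print(plan([0.50,0.03,0.11],np.radians(-84))[:2])
```

```text
(array([-0.0447946 ,  0.00680603, -0.09769564]), array([-0.16017855,  0.87249701, -0.15337322]))
```

Request:
servo_tool(
  delta_pos=[
    [-0.015,0.001,-0.03],
    [-0.015,0.001,-0.035],
    [-0.015,0.001,-0.033],
    [0,0,0],
  ],
  dr=[
    [0,0,0],
    [0,0,0],
    [0,0,0],
    [0,0,0],
  ],
  grip=[0.2,0.2,0.2,0.2],
)

```text
t: 7.25
tool_pos: [0.5024, 0.0322, 0.1157]
tool_rot: [-0.118, 2.152, -2.162]
contact_force: [-0.2, -0.9, -1.3]
opening: 0.0285
```

Run:
```python
from h import *
show();p=cam('wrist');i=ctrl.get_image('wrist')[:,:,::-1];cv2.imwrite('pics/w10.png',i)
t=topdown('wrist',0.36,0.76,-0.14,0.32,0.0,1500,p,i);cv2.imwrite('pics/w10t.png',t)
```

```text
t 7.25 pos [0.5024 0.0322 0.1157] z-yaw -83.25 ydir [ 0.008 -0.004 -1.   ] F [-0.2 -0.9 -1.3] op 0.0285 q6 [-0.08 -0.16  1.99 -0.    1.3   1.37]
```

View pics/w10.png

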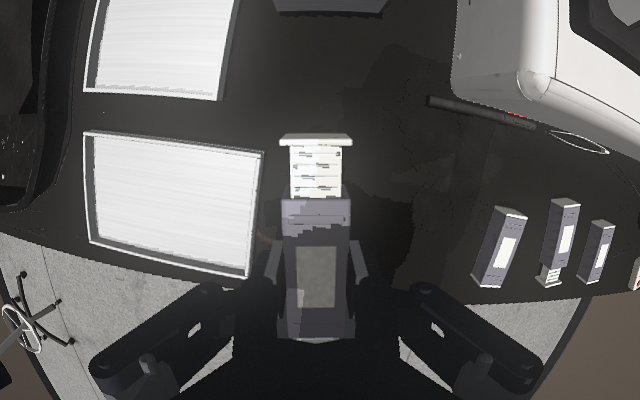

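View pics/w10t.png

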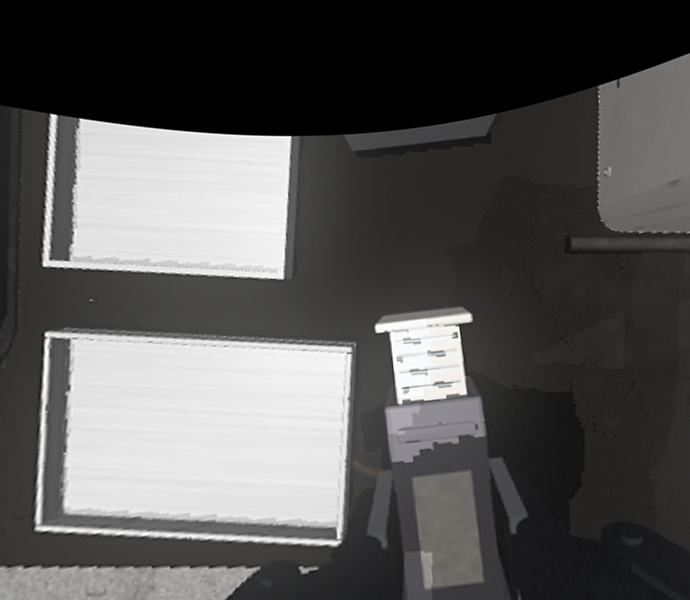

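Run:
```python
from h import *
print(plan([0.565,0.026,0.003],np.radians(-82.8))[:2])
```

```text
(array([-0.06111241,  0.11304024,  0.0120111 ]), array([-0.30967782, -0.51147959, -0.42122327]))
```

Request:
servo_tool(
  delta_pos=[
    [-0.03,0.02,0.006],
    [-0.03,0.04,0.006],
    [0,0.05,0],
    [0,0.003,0],
  ],
  dr=[
    [-0.2,-0.5,0],
    [0,0,0],
    [-0.2,0,0],
    [0,0,0],
  ],
  grip=[0.2,0.2,0.2,0.2],
)

```text
t: 7.8
tool_pos: [0.5659, 0.0225, 0.001]
tool_rot: [-0.122, 2.154, -2.153]
contact_force: [0.2, -0.4, -1.7]
opening: 0.0287
```

Run:
```python
from h import *
show();p=cam('wrist');i=ctrl.get_image('wrist')[:,:,::-1];cv2.imwrite('pics/w11.png',i)
print(plan([0.565,0.026,0.003],np.radians(-82.8))[:2])
t=topdown('wrist',0.5,0.76,-0.14,0.2,0.0,1800,p,i);cv2.imwrite('pics/w11t.png',t)
```

```text
t 7.8 pos [0.5659 0.0225 0.001 ] z-yaw -82.96 ydir [ 0.009  0.001 -1.   ] F [ 0.2 -0.4 -1.7] op 0.0287 q6 [-0.09  0.14  1.9   0.    1.08  1.35]
(array([ 0.00283492,  0.00057519, -0.00406504]), array([-0.09778164, -0.15920411, -0.84279214]))
```

View pics/w11t.png

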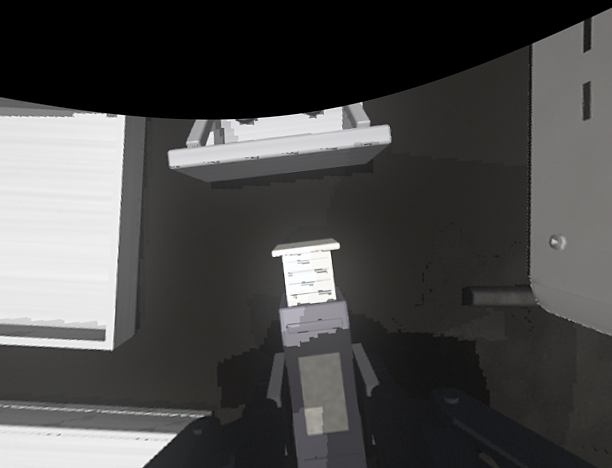

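View pics/w11.png

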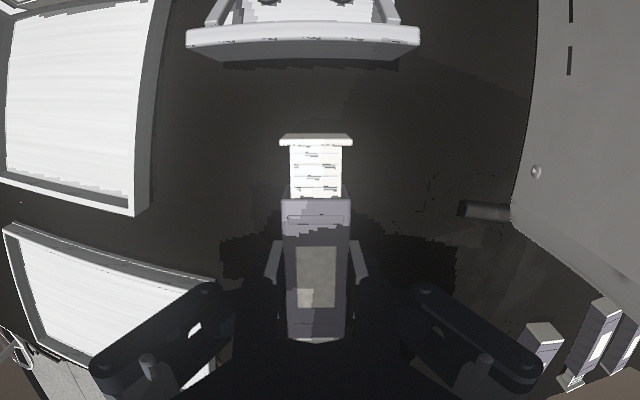

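Request:
servo_tool(
  delta_pos=[
    [-0.028,0,-0.003],
    [-0.005,0,0],
    [-0.005,0,0],
    [-0.005,0,0],
  ],
  dr=[
    [0,0,-0.8],
    [0,0,0],
    [0,0,0],
    [0,0,0],
  ],
  grip=[0.2,0.2,0.2,0.2],
)

```text
t: 8.35
tool_pos: [0.6117, 0.029, 0.0101]
tool_rot: [-0.127, 2.154, -2.16]
contact_force: [-2.9, -0.0, -2.8]
opening: 0.0286
```

```bash
cat >> h.py <<'E'
def sd():
    o=ctrl.get_obs();T=o['tool_pos'];print('stop dist',round(float((0.6645-T[0])*.992+(.038-T[1])*.125),4))
E
python3 - <<'E'
from h import *
show();sd();p=cam('wrist');i=ctrl.get_image('wrist')[:,:,::-1];cv2.imwrite('pics/w12.png',i)
E
```

```text
t 8.35 pos [0.6117 0.029  0.0101] z-yaw -83.05 ydir [ 0.004 -0.003 -1.   ] F [-2.9 -0.  -2.8] op 0.0286 q6 [-0.07  0.23  1.79 -0.    1.12  1.38]
stop dist 0.0535
```

View pics/w12.png

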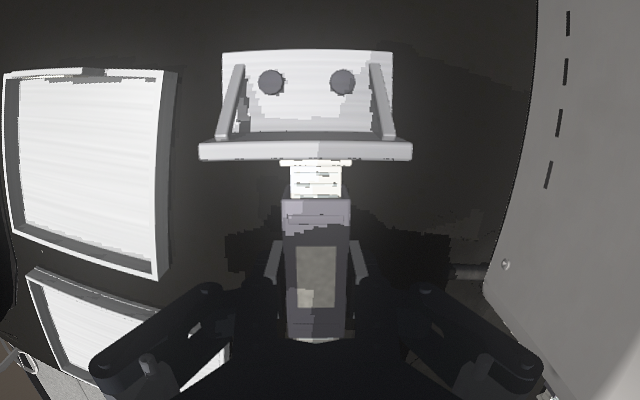

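Request:
servo_tool(
  delta_pos=[
    [-0.003,0.004,0],
    [-0.006,0.003,0],
    [-0.005,0,0],
    [-0.003,0,0],
  ],
  dr=[
    [0,0,0],
    [0,0,0],
    [0,0,0],
    [0,0,0],
  ],
  grip=[0.2,0.2,0.2,0.2],
)

```text
t: 8.9
tool_pos: [0.6258, 0.0307, 0.0023]
tool_rot: [-0.139, 2.158, -2.165]
contact_force: [-16.9, -2.5, 7.9]
opening: 0.0289
```

Run:
```python
from h import *
show();sd();p=cam('wrist');i=ctrl.get_image('wrist')[:,:,::-1];cv2.imwrite('pics/w13.png',i[100:300,200:440])
```

```text
t 8.9 pos [0.6258 0.0307 0.0023] z-yaw -83.03 ydir [-0.006 -0.004 -1.   ] F [-16.9  -2.5   7.9] op 0.0289 q6 [-0.07  0.28  1.74 -0.    1.13  1.38]
stop dist 0.0393
```

View pics/w13.png

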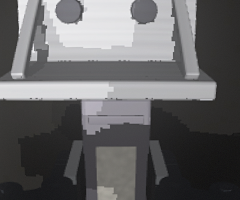

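Request:
servo_tool(
  delta_pos=[
    [0.02,0,0],
    [0.05,-0.03,0],
    [0.04,-0.06,0],
    [0,0,0],
  ],
  dr=[
    [0,0,0],
    [0,0,0],
    [0,-10.5,0],
    [0,-10.5,0],
  ],
  grip=[0.2,0.2,0.2,0.2],
)

```text
t: 9.45
tool_pos: [0.5236, 0.0177, 0.089]
tool_rot: [-0.494, 1.938, -1.946]
contact_force: [0.6, -0.3, -1.5]
opening: 0.0291
```

Run:
```python
from h import *
show();p=cam('wrist');i=ctrl.get_image('wrist')[:,:,::-1];cv2.imwrite('pics/w14.png',i)
```

```text
t 9.45 pos [0.5236 0.0177 0.089 ] z-yaw -61.43 ydir [ 0.002 -0.004 -1.   ] F [ 0.6 -0.3 -1.5] op 0.0291 q6 [-0.11 -0.08  1.96 -0.    1.25  0.97]
```

View pics/w14.png

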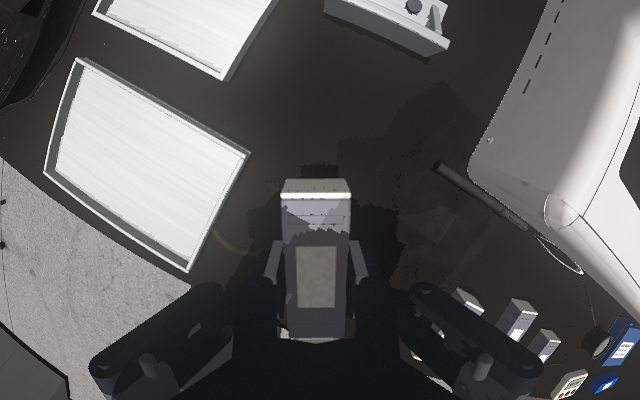

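Request:
servo_tool(
  delta_pos=[
    [0,0,0],
    [0,0,0],
    [0,0,0],
    [0,0,0],
    [0,0,0],
  ],
  dr=[
    [0,-10.5,0],
    [0,-10.5,0],
    [0,-10.5,0],
    [0,-10.5,0],
    [0,-10.5,0],
  ],
  grip=[0.2,0.2,0.2,0.2,0.2],
)

```text
t: 10.12
tool_pos: [0.5266, 0.018, 0.0863]
tool_rot: [-1.139, 1.308, -1.317]
contact_force: [0.1, 0.4, -1.8]
opening: 0.029
```

Request:
servo_tool(
  delta_pos=[
    [0,0,0],
    [0,0,0],
    [0,0,0],
    [0,0,0],
    [0,0,0],
  ],
  dr=[
    [0,-10.5,0],
    [0,-10.5,0],
    [0,-10.5,0],
    [0,-10.5,0],
    [0,-10.5,0],
  ],
  grip=[0.2,0.2,0.2,0.2,0.2],
)

```text
t: 10.75
tool_pos: [0.5305, 0.0182, 0.0843]
tool_rot: [-1.484, 0.602, -0.615]
contact_force: [-1.1, -0.2, -1.6]
opening: 0.029
```

Request:
servo_tool(
  delta_pos=[
    [0,0,0],
    [0,0,0],
    [0,0,0],
    [0,0,0],
    [0,0,0],
  ],
  dr=[
    [0,-10.5,0],
    [0,-10.5,0],
    [0,-10.5,0],
    [0,-10.5,0],
    [0,-10.5,0],
  ],
  grip=[0.2,0.2,0.2,0.2,0.2],
)

```text
t: 11.38
tool_pos: [0.5343, 0.0185, 0.0823]
tool_rot: [-1.571, -0.131, 0.114]
contact_force: [0.0, -0.2, -2.0]
opening: 0.029
```

Run:
```python
from h import *
show();sd();print(plan([0.565,0.026,0.002],np.radians(97))[:2])
```

```text
t 11.38 pos [0.5343 0.0185 0.0823] z-yaw 98.93 ydir [ 0.011 -0.003 -1.   ] F [ 0.  -0.2 -2. ] op 0.029 q6 [-0.1  -0.05  1.95 -0.    1.23 -1.83]
stop dist 0.1316
(array([0.03064465, 0.08059546, 0.00304903]), array([0.24231929, 1.93443598, 0.58075448]))
```

Request:
servo_tool(
  delta_pos=[
    [0.015,0.03,0.002],
    [0.015,0.04,0.001],
    [0,0.01,0],
    [0.01,0,0],
  ],
  dr=[
    [0,1.9,0.6],
    [0.2,0,0],
    [0,0,0],
    [0,0,0],
  ],
  grip=[0.2,0.2,0.2,0.2],
)

```text
t: 11.88
tool_pos: [0.5784, 0.0266, 0.0008]
tool_rot: [-1.57, -0.093, 0.086]
contact_force: [0.1, 0.0, -1.6]
opening: 0.029
```

Run:
```python
from h import *
show();sd()
i=ctrl.get_image('scene')[:,:,::-1];cv2.imwrite('pics/s6.png',cv2.resize(i[200:330,180:340],None,fx=5,fy=4.5,interpolation=cv2.INTER_CUBIC))
```

```text
t 11.88 pos [0.5784 0.0266 0.0008] z-yaw 96.55 ydir [ 0.005 -0.001 -1.   ] F [ 0.1  0.  -1.6] op 0.029 q6 [-0.08  0.17  1.87 -0.    1.09 -1.77]
stop dist 0.0868
```

View pics/s6.png

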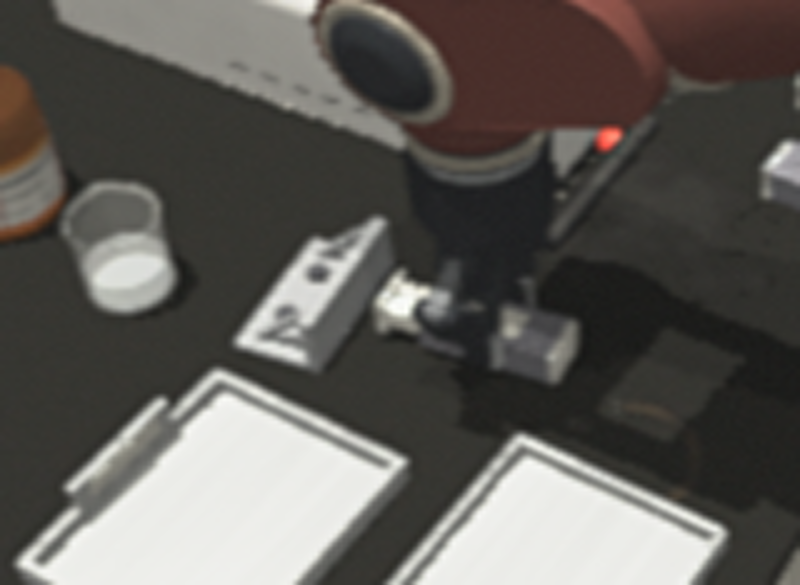

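Drawer b faces the stop at about (395,300); the other end is shut. Push on.

Request:
servo_tool(
  delta_pos=[
    [0.015,0,0],
    [0.008,0.001,0],
    [0.008,0.001,0],
    [0.007,0.001,0],
    [0.005,0.001,0],
  ],
  dr=[
    [0,0,0],
    [0,0,0],
    [0,0,0],
    [0,0,0],
    [0,0,0],
  ],
  grip=[0.2,0.2,0.2,0.2,0.2],
)

```text
t: 12.55
tool_pos: [0.6211, 0.0309, 0.0019]
tool_rot: [-1.572, -0.087, 0.093]
contact_force: [-28.8, -3.8, 18.3]
opening: 0.0286
```

Run:
```python
from h import *
show();sd()
```

```text
t 12.55 pos [0.6211 0.0309 0.0019] z-yaw 96.54 ydir [-0.004 -0.003 -1.   ] F [-28.8  -3.8  18.3] op 0.0286 q6 [-0.07  0.27  1.76 -0.    1.12 -1.75]
stop dist 0.044
```

Request:
servo_tool(
  delta_pos=[
    [-0.02,0,0],
    [-0.05,-0.03,0],
    [-0.04,-0.05,0.03],
    [-0.03,0,0.04],
  ],
  dr=[
    [0,0,0],
    [0,0,0],
    [0,5,0],
    [0,5,0],
  ],
  grip=[0.2,0.2,0.2,0.2],
)

```text
t: 13.05
tool_pos: [0.4841, 0.0843, 0.0799]
tool_rot: [-1.572, 0.053, -0.059]
contact_force: [-0.3, 1.5, -2.0]
opening: 0.0289
```

Run:
```python
from h import *
show();print(plan([0.470,0.1305,0.03],np.radians(87.2))[:2])
p=cam('wrist');i=ctrl.get_image('wrist')[:,:,::-1];cv2.imwrite('pics/w15.png',i)
```

```text
t 13.05 pos [0.4841 0.0843 0.0799] z-yaw 85.9 ydir [ 0.004 -0.002 -1.   ] F [-0.3  1.5 -2. ] op 0.0289 q6 [ 0.02 -0.15  2.04 -0.    1.24 -1.48]
(array([-0.0175212 ,  0.04977986,  0.04517938]), array([ 0.12682493, -1.29643506,  0.21353976]))
```

View pics/w15.png

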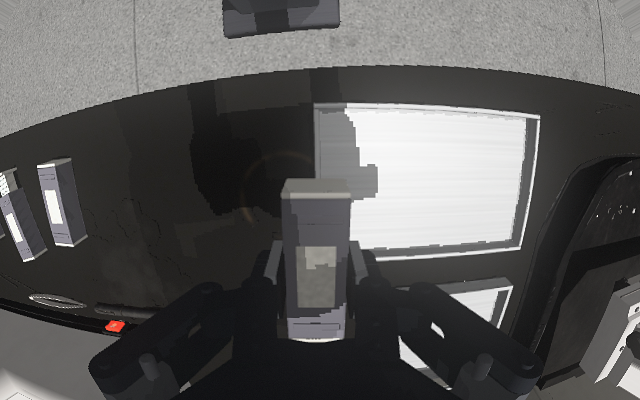

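Request:
servo_tool(
  delta_pos=[
    [-0.01,0,0.025],
    [-0.006,0.01,0.02],
    [-0.001,0.035,0],
    [0,0.015,0],
    [0,0,0],
  ],
  dr=[
    [0,-1.3,0.2],
    [0,0,0],
    [0,0,0],
    [0,0,0],
    [0,0,0],
  ],
  grip=[0.2,0.2,0.2,0.2,0.2],
)

```text
t: 13.72
tool_pos: [0.4676, 0.1378, 0.0191]
tool_rot: [-1.567, 0.031, -0.037]
contact_force: [-0.0, 0.1, -2.1]
opening: 0.0286
```

Run:
```python
from h import *
show();print(plan([0.470,0.1305,-0.002],np.radians(87.2))[:2])
p=cam('wrist');i=ctrl.get_image('wrist')[:,:,::-1];cv2.imwrite('pics/w16.png',i)
```

```text
t 13.72 pos [0.4676 0.1378 0.0191] z-yaw 87.52 ydir [ 0.004  0.003 -1.   ] F [-0.   0.1 -2.1] op 0.0286 q6 [ 0.13 -0.07  2.08  0.    1.12 -1.4 ]
(array([ 0.00258148,  0.021057  , -0.0072586 ]), array([-0.20174454,  0.31647937,  0.2286564 ]))
```

View pics/w16.png

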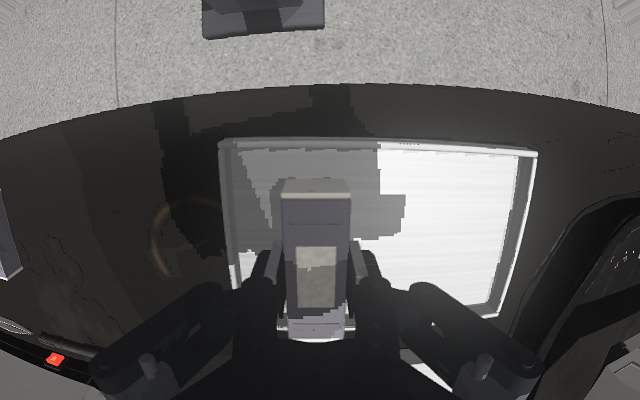

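Request:
servo_tool(
  delta_pos=[
    [0.002,0.012,-0.002],
    [0,0.008,0],
    [0,0.003,0],
    [0,0,0],
  ],
  dr=[
    [-0.2,0.3,0.2],
    [0,0,0],
    [0,0,0],
    [0,0,0],
  ],
  grip=[0.2,0.2,0.2,0.2],
)

```text
t: 14.28
tool_pos: [0.4729, 0.1353, -0.0024]
tool_rot: [-1.57, 0.035, -0.044]
contact_force: [0.1, -1.1, -1.3]
opening: 0.0287
```

Request:
servo_tool(
  delta_pos=[
    [0,0.0015,0],
    [0,0,0],
  ],
  dr=[
    [0,0,0],
    [0,0,0],
  ],
  grip=[0.2,0.2],
)

```text
t: 14.52
tool_pos: [0.4737, 0.1354, -0.0026]
tool_rot: [-1.57, 0.034, -0.045]
contact_force: [-0.4, 0.7, -2.0]
opening: 0.0288
```

Request:
servo_tool(
  delta_pos=[
    [0,0,0],
    [0,0,0],
    [0,-0.03,0],
    [0,-0.05,0],
    [0,-0.05,0],
  ],
  dr=[
    [0,0,0],
    [0,0,0],
    [0,0,0],
    [0,0,0],
    [0,0,0],
  ],
  grip=[0.45,0.5,0.5,0.5,0.5],
)

```text
t: 15.15
tool_pos: [0.4695, 0.1349, 0.126]
tool_rot: [-1.571, 0.041, -0.038]
contact_force: [0.2, 1.3, -0.0]
opening: 0.0428
```

Run:
```python
from h import *
show()
p=cam('wrist');i=ctrl.get_image('wrist')[:,:,::-1];cv2.imwrite('pics/w17.png',i)
```

```text
t 15.15 pos [0.4695 0.1349 0.126 ] z-yaw 87.12 ydir [-0.002 -0.    -1.   ] F [ 0.2  1.3 -0. ] op 0.0428 q6 [ 0.13 -0.21  2.01 -0.    1.34 -1.39]
```

View pics/w17.png

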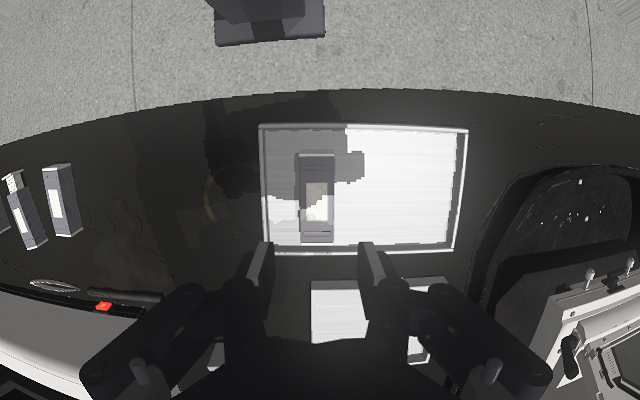

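Request:
servo_tool(
  delta_pos=[
    [0,-0.02,-0.06],
    [0,-0.02,-0.06],
    [0,0,-0.06],
    [0,0,-0.06],
    [0,0,-0.06],
  ],
  dr=[
    [0,0,0],
    [0,0,0],
    [0,0,0],
    [0,0,0],
    [0,0,0],
  ],
  grip=[0.6,0.6,0.6,0.6,0.6],
)

```text
t: 15.82
tool_pos: [0.4626, -0.166, 0.1786]
tool_rot: [-1.572, 0.012, -0.051]
contact_force: [0.8, 1.1, -0.3]
opening: 0.0516
```

Run:
```python
from h import *
show()
p=cam('wrist');i=ctrl.get_image('wrist')[:,:,::-1];cv2.imwrite('pics/w18.png',i)
t=topdown('wrist',0.36,0.62,-0.42,0.02,0.026,1800,p,i);cv2.imwrite('pics/w18t.png',t)
print(plan([0.465,-0.169,0.06],np.radians(86.5))[:2])
```

```text
t 15.82 pos [ 0.4626 -0.166   0.1786] z-yaw 87.73 ydir [ 0.025 -0.002 -1.   ] F [ 0.8  1.1 -0.3] op 0.0516 q6 [-0.5  -0.27  1.97  0.01  1.41 -2.04]
(array([0.00016694, 0.11873583, 0.00459212]), array([0.35074414, 0.88690679, 1.37880098]))
```

View pics/w18t.png

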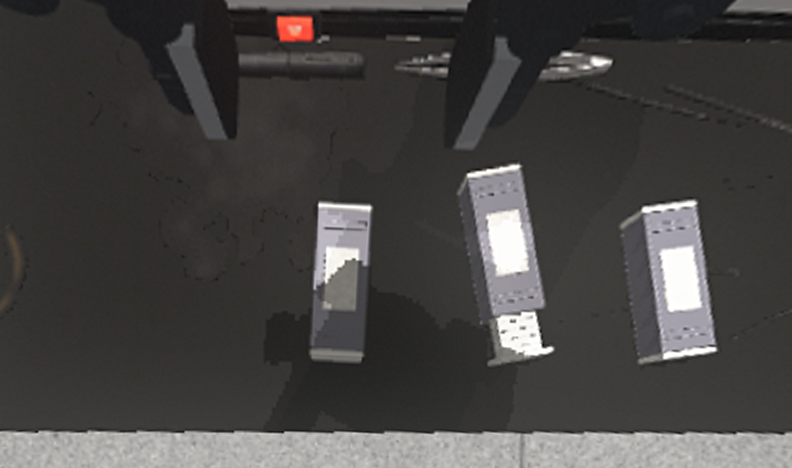

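Request:
servo_tool(
  delta_pos=[
    [0,0.04,0.003],
    [0,0.05,0.002],
    [0,0.03,0],
    [0,0,0],
  ],
  dr=[
    [0.3,0.9,1.3],
    [0,0,0],
    [0,0,0],
    [0,0,0],
  ],
  grip=[0.6,0.6,0.6,0.6],
)

```text
t: 16.38
tool_pos: [0.4642, -0.1716, 0.057]
tool_rot: [-1.573, 0.05, -0.058]
contact_force: [-0.2, -0.3, 0.3]
opening: 0.0512
```

Run:
```python
from h import *
show()
print(plan([0.465,-0.169,-0.006],np.radians(86.5))[:2])
```

```text
t 16.38 pos [ 0.4642 -0.1716  0.057 ] z-yaw 86.05 ydir [ 0.005 -0.003 -1.   ] F [-0.2 -0.3  0.3] op 0.0512 q6 [-0.5  -0.11  2.05 -0.    1.19 -2.01]
(array([0.000312  , 0.06300016, 0.00286997]), array([ 0.16211218, -0.44817506,  0.29527323]))
```

Request:
servo_tool(
  delta_pos=[
    [0,0.03,0.0025],
    [0,0.025,0],
    [0,0.007,0],
    [0,0,0],
    [0,0,0],
  ],
  dr=[
    [0,-0.4,0.2],
    [0,0,0],
    [0,0,0],
    [0,0,0],
    [0,0,0],
  ],
  grip=[0.6,0.6,0.6,0.3,0.2],
)

```text
t: 17.0
tool_pos: [0.471, -0.1717, 0.0019]
tool_rot: [-1.579, 0.037, -0.059]
contact_force: [0.1, 0.2, -1.5]
opening: 0.028
```

Request:
servo_tool(
  delta_pos=[
    [0,0,0],
    [0,0,0],
  ],
  dr=[
    [0,0,0],
    [0,0,0],
  ],
  grip=[0.2,0.2],
)

```text
t: 17.25
tool_pos: [0.4718, -0.1721, 0.0033]
tool_rot: [-1.58, 0.035, -0.06]
contact_force: [0.2, 0.7, -1.7]
opening: 0.0282
```

Request:
servo_tool(
  delta_pos=[
    [0,0.005,0],
    [0,0,0],
    [-0.002,0.006,0],
    [0,0,0],
  ],
  dr=[
    [0,0,0],
    [0,0,0],
    [0,0,0.9],
    [0,0,0],
  ],
  grip=[0.2,0.5,0.5,0.5],
)

```text
t: 17.75
tool_pos: [0.4712, -0.1729, -0.0048]
tool_rot: [-1.58, 0.048, -0.048]
contact_force: [0.1, -0.2, -0.1]
opening: 0.0427
```

Run:
```python
from h import *
show()
print(plan([0.468,-0.171,-0.007],np.radians(86.5))[:2])
i=ctrl.get_image('wrist')[:,:,::-1];cv2.imwrite('pics/w19.png',i[100:,150:500])
```

```text
t 17.75 pos [ 0.4712 -0.1729 -0.0048] z-yaw 86.51 ydir [-0.   -0.01 -1.  ] F [ 0.1 -0.2 -0.1] op 0.0427 q6 [-0.49  0.01  2.06 -0.01  1.07 -2.  ]
(array([-0.00334844,  0.00222921,  0.0017488 ]), array([0.58182563, 0.01226178, 0.0157743 ]))
```

View pics/w19.png

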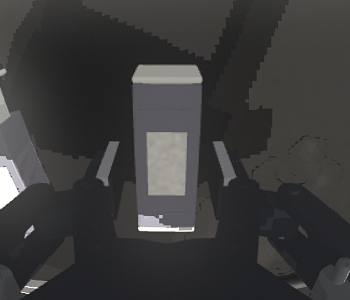

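Request:
servo_tool(
  delta_pos=[
    [0,0.002,0.0005],
    [0,0,0],
    [0,0,0],
    [0,0,0],
  ],
  dr=[
    [0.6,0,0],
    [0,0,0],
    [0,0,0],
    [0,0,0],
  ],
  grip=[0.3,0.2,0.2,0.2],
)

```text
t: 18.3
tool_pos: [0.472, -0.1727, -0.0058]
tool_rot: [-1.569, 0.047, -0.049]
contact_force: [-0.0, 0.6, 1.2]
opening: 0.0286
```

Run:
```python
from h import *
show()
print(plan([0.468,-0.171,0.1],np.radians(87))[:2])
```

```text
t 18.3 pos [ 0.472  -0.1727 -0.0058] z-yaw 86.51 ydir [ 0.001  0.001 -1.   ] F [-0.   0.6  1.2] op 0.0286 q6 [-0.5   0.02  2.05  0.    1.07 -2.01]
(array([-0.00395667, -0.10584813,  0.001562  ]), array([-0.06270808, -0.48857261,  0.06550038]))
```

Request:
servo_tool(
  delta_pos=[
    [0,-0.03,0],
    [0,-0.05,0],
    [0,-0.05,0.03],
    [0.01,0,0.06],
    [0.015,0,0.06],
  ],
  dr=[
    [0,0,0],
    [0,0,0],
    [0,0,0],
    [0,0,0],
    [0,0,0],
  ],
  grip=[0.2,0.2,0.2,0.2,0.2],
)

```text
t: 18.92
tool_pos: [0.5045, -0.0232, 0.1253]
tool_rot: [-1.566, 0.056, -0.053]
contact_force: [1.0, -0.5, -1.5]
opening: 0.0286
```

Request:
servo_tool(
  delta_pos=[
    [0.02,0,0.06],
    [0.02,0,0.06],
    [0.02,0,0.05],
    [0,0,0],
  ],
  dr=[
    [0,0,0],
    [0,0,0],
    [0,0,0],
    [0,0,0],
  ],
  grip=[0.2,0.2,0.2,0.2],
)

```text
t: 19.42
tool_pos: [0.575, 0.1472, 0.1234]
tool_rot: [-1.567, 0.053, -0.048]
contact_force: [-0.3, -0.7, -1.3]
opening: 0.0286
```

Run:
```python
from h import *
show()
p=cam('wrist');i=ctrl.get_image('wrist')[:,:,::-1];cv2.imwrite('pics/w20.png',i)
t=topdown('wrist',0.38,0.76,-0.0,0.34,0.018,1500,p,i);cv2.imwrite('pics/w20t.png',t)
```

```text
t 19.43 pos [0.575  0.1472 0.1234] z-yaw 86.31 ydir [-0.003  0.003 -1.   ] F [-0.3 -0.7 -1.3] op 0.0286 q6 [ 0.12  0.05  1.77  0.    1.32 -1.38]
```

View pics/w20.png

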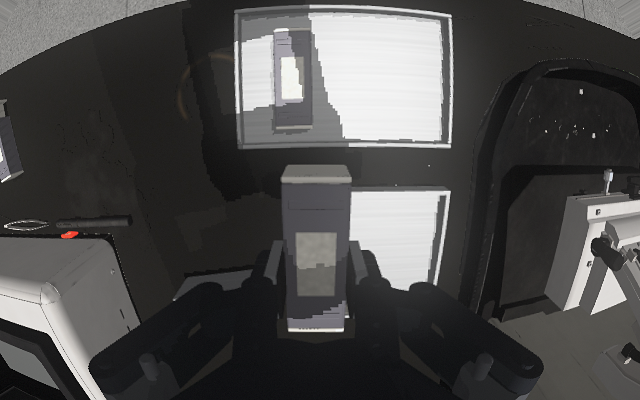

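View pics/w20t.png

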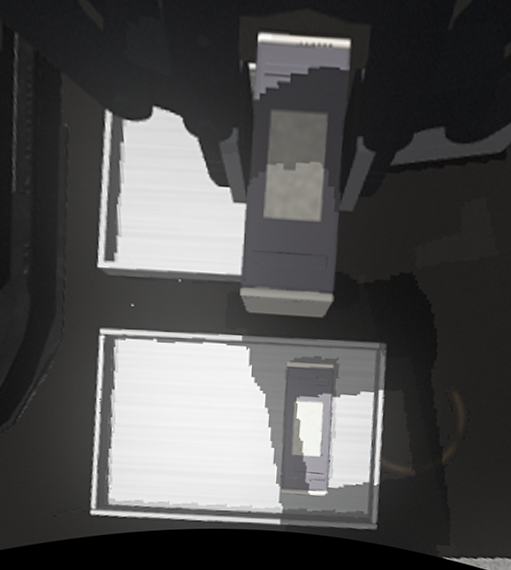

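Run:
```python
from h import *
print(plan([0.646,0.2205,0.05],np.radians(87.2))[:2])
```

```text
(array([0.0669213 , 0.07298245, 0.07919157]), array([-0.13542511, -0.97614426, -0.22623925]))
```

Request:
servo_tool(
  delta_pos=[
    [0.022,0,0.027],
    [0.022,0,0.027],
    [0.02,0.02,0.022],
    [0,0.04,0],
    [0,0,0],
  ],
  dr=[
    [-0.1,-1,-0.2],
    [0,0,0],
    [0,0,0],
    [0,0,0],
    [0,0,0],
  ],
  grip=[0.2,0.2,0.2,0.2,0.2],
)

```text
t: 20.1
tool_pos: [0.6413, 0.2131, 0.0582]
tool_rot: [-1.573, 0.047, -0.038]
contact_force: [-0.2, -0.2, -1.8]
opening: 0.0285
```

Run:
```python
from h import *
show()
print(plan([0.646,0.2205,0.0],np.radians(87.2))[:2])
p=cam('wrist');i=ctrl.get_image('wrist')[:,:,::-1];cv2.imwrite('pics/w21.png',i)
```

```text
t 20.1 pos [0.6413 0.2131 0.0582] z-yaw 86.89 ydir [-0.006 -0.003 -1.   ] F [-0.2 -0.2 -1.8] op 0.0285 q6 [ 0.21  0.31  1.6  -0.    1.24 -1.3 ]
(array([0.00457582, 0.05815382, 0.00778824]), array([ 0.18547103, -0.31517086, -0.31754018]))
```

View pics/w21.png

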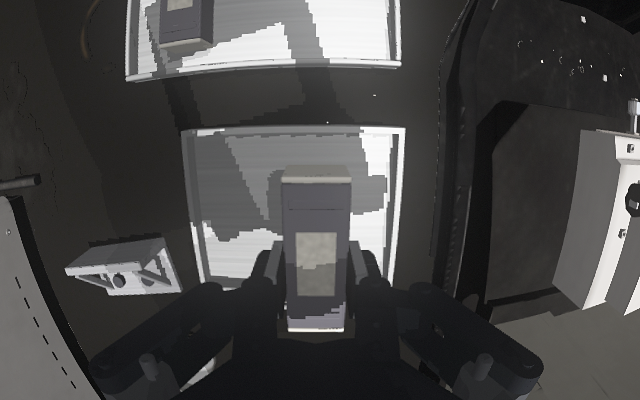

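Request:
servo_tool(
  delta_pos=[
    [0.004,0.03,0.006],
    [0,0.024,0],
    [0,0.005,0],
    [0,0.002,0],
    [0,0,0],
  ],
  dr=[
    [0.2,-0.3,-0.3],
    [0,0,0],
    [0,0,0],
    [0,0,0],
    [0,0,0],
  ],
  grip=[0.2,0.2,0.2,0.2,0.2],
)

```text
t: 20.78
tool_pos: [0.6551, 0.2175, 0.0114]
tool_rot: [-1.565, 0.025, -0.058]
contact_force: [-0.3, -0.8, -0.8]
opening: 0.0287
```

Run:
```python
from h import *
show()
```

```text
t 20.77 pos [0.6551 0.2175 0.0114] z-yaw 86.96 ydir [ 0.022  0.005 -1.   ] F [-0.3 -0.8 -0.8] op 0.0287 q6 [ 0.21  0.38  1.6  -0.    1.14 -1.3 ]
```

Request:
servo_tool(
  delta_pos=[
    [-0.006,0.003,0.003],
    [-0.003,0.004,0],
    [0,0.004,0],
    [0,0,0],
  ],
  dr=[
    [0,0,1.3],
    [0,0,0],
    [0,0,0],
    [0,0,0],
  ],
  grip=[0.2,0.2,0.2,0.2],
)

```text
t: 21.28
tool_pos: [0.6469, 0.2216, 0.0018]
tool_rot: [-1.564, 0.041, -0.042]
contact_force: [-0.8, 0.5, -1.4]
opening: 0.0284
```

Run:
```python
from h import *
show()
p=cam('wrist');i=ctrl.get_image('wrist')[:,:,::-1];cv2.imwrite('pics/w22.png',i)
```

```text
t 21.27 pos [0.6469 0.2216 0.0018] z-yaw 86.97 ydir [ 0.     0.007 -1.   ] F [-0.8  0.5 -1.4] op 0.0284 q6 [ 0.22  0.39  1.6   0.01  1.15 -1.3 ]
```

View pics/w22.png

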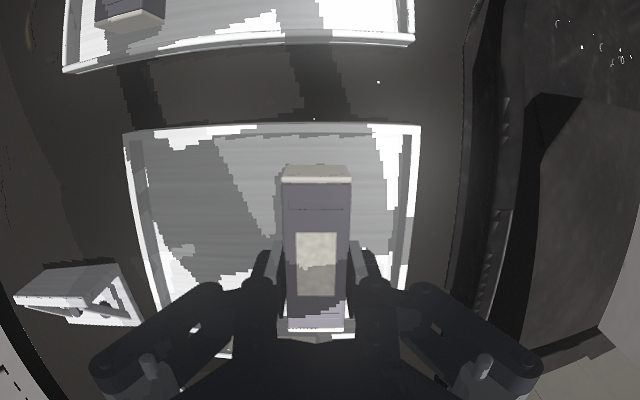

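Lower 4 mm more, then release.

Request:
servo_tool(
  delta_pos=[
    [0,0.004,0],
    [0,0.001,0],
    [0,0,0],
  ],
  dr=[
    [-0.4,0,0],
    [0,0,0],
    [0,0,0],
  ],
  grip=[0.2,0.2,0.2],
)

```text
t: 21.7
tool_pos: [0.6479, 0.2218, -0.0018]
tool_rot: [-1.571, 0.04, -0.043]
contact_force: [0.6, 0.9, -0.8]
opening: 0.0283
```

Request:
servo_tool(
  delta_pos=[
    [0,0,0],
    [0,0,0],
    [0,-0.02,0],
    [0,-0.05,0],
    [0,-0.05,0],
  ],
  dr=[
    [0,0,0],
    [0,0,0],
    [0,0,0],
    [0,0,0],
    [0,0,0],
  ],
  grip=[0.4,0.45,0.45,0.45,0.45],
)

```text
t: 22.32
tool_pos: [0.6447, 0.2212, 0.1176]
tool_rot: [-1.573, 0.047, -0.036]
contact_force: [0.3, -1.0, 0.5]
opening: 0.0388
```

Run:
```python
from h import *
show()
p=cam('wrist');i=ctrl.get_image('wrist')[:,:,::-1];cv2.imwrite('pics/w23.png',i)
```

```text
t 22.32 pos [0.6447 0.2212 0.1176] z-yaw 86.96 ydir [-0.007 -0.003 -1.   ] F [ 0.3 -1.   0.5] op 0.0388 q6 [ 0.22  0.26  1.55 -0.    1.34 -1.3 ]
```

View pics/w23.png

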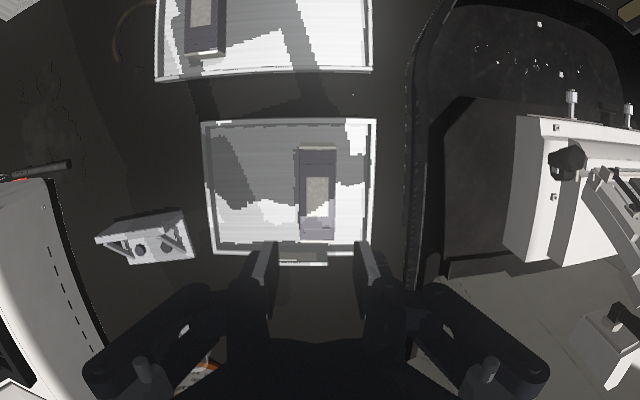

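Request:
servo_tool(
  delta_pos=[
    [-0.05,-0.02,-0.03],
    [-0.05,-0.02,-0.04],
    [-0.04,-0.01,-0.05],
    [-0.02,0,-0.06],
    [0,0,-0.06],
  ],
  dr=[
    [0,0,0],
    [0,0,0],
    [0,0,0],
    [0,0,0],
    [0,0,0],
  ],
  grip=[0.6,0.6,0.6,0.6,0.6],
)

```text
t: 23.0
tool_pos: [0.4815, -0.0057, 0.1839]
tool_rot: [-1.57, 0.019, -0.052]
contact_force: [1.1, -0.0, -0.3]
opening: 0.0512
```

Request:
servo_tool(
  delta_pos=[
    [0,0,-0.06],
    [0,0,-0.06],
    [0,0,-0.05],
    [0,0,-0.05],
  ],
  dr=[
    [0,0,0],
    [0,-5,0],
    [0,-5,0],
    [0,0,0],
  ],
  grip=[0.6,0.6,0.6,0.6],
)

```text
t: 23.5
tool_pos: [0.4849, -0.2333, 0.1923]
tool_rot: [-1.576, -0.132, 0.079]
contact_force: [0.9, 0.2, -0.4]
opening: 0.051
```

Run:
```python
from h import *
show()
p=cam('wrist');i=ctrl.get_image('wrist')[:,:,::-1];cv2.imwrite('pics/w24.png',i)
t=topdown('wrist',0.36,0.62,-0.42,0.02,0.026,1800,p,i);cv2.imwrite('pics/w24t.png',t)
print(plan([0.485,-0.262,0.06],np.radians(99.2))[:2])
```

```text
t 23.5 pos [ 0.4849 -0.2333  0.1923] z-yaw 97.69 ydir [ 0.034 -0.006 -0.999] F [ 0.9  0.2 -0.4] op 0.051 q6 [-0.59 -0.16  1.86  0.01  1.41 -2.3 ]
(array([-0.0077565 ,  0.13302349, -0.02078331]), array([ 0.92503819, -1.72513007,  1.88198739]))
```

View pics/w24t.png

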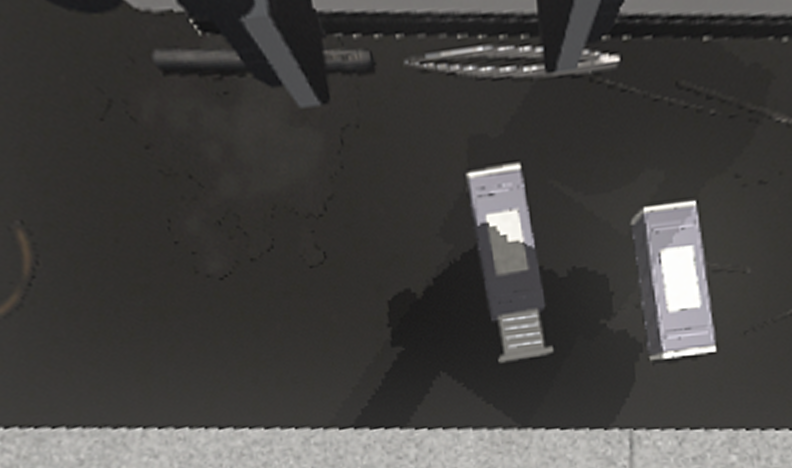

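Request:
servo_tool(
  delta_pos=[
    [-0.004,0.045,-0.015],
    [-0.004,0.05,-0.006],
    [0,0.03,0],
    [0,0,0],
  ],
  dr=[
    [0.9,-1.7,1.8],
    [0,0,0],
    [0,0,0],
    [0,0,0],
  ],
  grip=[0.6,0.6,0.6,0.6],
)

```text
t: 24.05
tool_pos: [0.4851, -0.2673, 0.0725]
tool_rot: [-1.575, -0.131, 0.115]
contact_force: [0.6, 0.5, 0.5]
opening: 0.051
```

Run:
```python
from h import *
show()
print(plan([0.484,-0.2612,-0.006],np.radians(99.2))[:2])
```

```text
t 24.05 pos [ 0.4851 -0.2673  0.0725] z-yaw 98.97 ydir [ 0.011 -0.007 -1.   ] F [0.6 0.5 0.5] op 0.051 q6 [-0.64  0.01  1.91  0.    1.21 -2.37]
(array([-0.00086704,  0.07845138,  0.00689378]), array([ 0.50663508, -0.22460654,  0.54637814]))
```

Request:
servo_tool(
  delta_pos=[
    [0,0.035,0.005],
    [-0.001,0.035,0.002],
    [-0.001,0.009,0],
    [0,0,0],
  ],
  dr=[
    [0.5,-0.2,0.5],
    [0,0,0],
    [0,0,0],
    [0,0,0],
  ],
  grip=[0.6,0.6,0.6,0.6],
)

```text
t: 24.55
tool_pos: [0.4892, -0.2651, 0.0028]
tool_rot: [-1.578, -0.137, 0.116]
contact_force: [-0.1, 0.2, -0.0]
opening: 0.0511
```

Run:
```python
from h import *
show()
print(plan([0.484,-0.2612,-0.007],np.radians(99.2))[:2])
```

```text
t 24.55 pos [ 0.4892 -0.2651  0.0028] z-yaw 99.23 ydir [ 0.014 -0.01  -1.   ] F [-0.1  0.2 -0. ] op 0.0511 q6 [-0.63  0.11  1.93  0.    1.08 -2.36]
(array([-0.00466957,  0.00966642,  0.00478654]), array([0.67934641, 0.03085691, 0.7132833 ]))
```

Request:
servo_tool(
  delta_pos=[
    [-0.004,0.008,0.005],
    [-0.002,0.003,0],
    [0,0,0],
    [0,0,0],
    [0,0,0],
  ],
  dr=[
    [0.6,0,0.8],
    [0,0,0.2],
    [0,0,0],
    [0,0,0],
    [0,0,0],
  ],
  grip=[0.6,0.6,0.5,0.3,0.2],
)

```text
t: 25.18
tool_pos: [0.4854, -0.2633, -0.0035]
tool_rot: [-1.574, -0.127, 0.127]
contact_force: [-0.9, 0.4, -1.9]
opening: 0.0282
```

Request:
servo_tool(
  delta_pos=[
    [0,0,0],
    [0,0,0],
    [0,0,0],
  ],
  dr=[
    [0,0,0],
    [0,0,0],
    [0,0,0],
  ],
  grip=[0.2,0.2,0.2],
)

```text
t: 25.55
tool_pos: [0.4852, -0.2631, -0.0039]
tool_rot: [-1.573, -0.126, 0.127]
contact_force: [-0.3, -0.2, -0.1]
opening: 0.0287
```

Run:
```python
from h import *
show()
i=ctrl.get_image('wrist')[:,:,::-1];cv2.imwrite('pics/w25.png',i)
```

```text
t 25.55 pos [ 0.4852 -0.2631 -0.0039] z-yaw 99.24 ydir [ 0.    -0.006 -1.   ] F [-0.3 -0.2 -0.1] op 0.0287 q6 [-0.63  0.12  1.94 -0.01  1.08 -2.36]
```

View pics/w25.png

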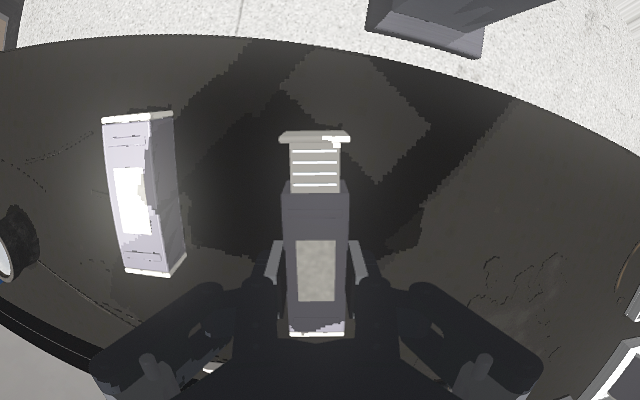

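Request:
servo_tool(
  delta_pos=[
    [0,-0.03,0],
    [0,-0.05,0],
    [0.012,-0.05,0.05],
    [0.012,0,0.055],
    [0.015,0,0.055],
  ],
  dr=[
    [0,0,0],
    [0,0,0],
    [0,0,0],
    [0,0,0],
    [0,0,0],
  ],
  grip=[0.2,0.2,0.2,0.2,0.2],
)

```text
t: 26.22
tool_pos: [0.4977, -0.1033, 0.1227]
tool_rot: [-1.571, -0.121, 0.121]
contact_force: [0.2, 0.0, -2.0]
opening: 0.0288
```

Request:
servo_tool(
  delta_pos=[
    [0.015,0,0.055],
    [0.015,0,0.05],
    [0,0,0],
    [0,0,0],
    [0,0,0],
  ],
  dr=[
    [0,0,0],
    [0,0,0],
    [0,10.5,0],
    [0,10.5,0],
    [0,10.5,0],
  ],
  grip=[0.2,0.2,0.2,0.2,0.2],
)

```text
t: 26.85
tool_pos: [0.5104, 0.0134, 0.1218]
tool_rot: [-1.55, 0.318, -0.32]
contact_force: [0.7, 0.1, -1.6]
opening: 0.0288
```

Run:
```python
from h import *
show()
i=ctrl.get_image('wrist')[:,:,::-1];cv2.imwrite('pics/w26.png',i)
```

```text
t 26.85 pos [0.5104 0.0134 0.1218] z-yaw 66.72 ydir [ 0.001 -0.003 -1.   ] F [ 0.7  0.1 -1.6] op 0.0288 q6 [-0.12 -0.15  1.97 -0.    1.32 -1.28]
```

View pics/w26.png

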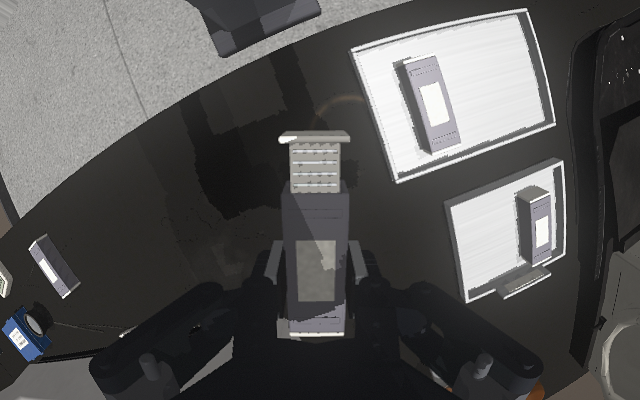

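Request:
servo_tool(
  delta_pos=[
    [0,0,0],
    [0,0,0],
    [0,0,0],
    [0,0,0],
    [0,0,0],
  ],
  dr=[
    [0,10.6,0],
    [0,10.6,0],
    [0,10.6,0],
    [0,10.6,0],
    [0,10.6,0],
  ],
  grip=[0.2,0.2,0.2,0.2,0.2],
)

```text
t: 27.52
tool_pos: [0.509, 0.0133, 0.1201]
tool_rot: [-1.313, 1.039, -1.04]
contact_force: [-0.5, 0.0, -1.7]
opening: 0.0286
```

Request:
servo_tool(
  delta_pos=[
    [0,0,0],
    [0,0,0],
    [0,0,0],
    [0,0,0],
    [0,0,0],
  ],
  dr=[
    [0,10.6,0],
    [0,10.6,0],
    [0,10.6,0],
    [0,10.6,0],
    [0,10.6,0],
  ],
  grip=[0.2,0.2,0.2,0.2,0.2],
)

```text
t: 28.15
tool_pos: [0.5077, 0.0129, 0.1186]
tool_rot: [-0.792, 1.71, -1.711]
contact_force: [0.5, 0.8, -2.1]
opening: 0.029
```

Request:
servo_tool(
  delta_pos=[
    [0,0,0],
    [0,0,0],
    [0,0.02,0],
    [0,0.03,0],
    [0,0,0],
  ],
  dr=[
    [0,10.6,0],
    [0,10.6,0],
    [0,10.6,0],
    [0,10.6,0],
    [0,0,0],
  ],
  grip=[0.2,0.2,0.2,0.2,0.2],
)

```text
t: 28.78
tool_pos: [0.5068, 0.0124, 0.067]
tool_rot: [-0.132, 2.162, -2.167]
contact_force: [-0.9, 0.1, -0.9]
opening: 0.0289
```

Run:
```python
from h import *
show();sd()
print(plan([0.565,0.026,0.004],np.radians(-83))[:2])
```

```text
t 28.77 pos [0.5068 0.0124 0.067 ] z-yaw -83.36 ydir [-0.006 -0.003 -1.   ] F [-0.9  0.1 -0.9] op 0.0289 q6 [-0.12 -0.08  2.01 -0.    1.22  1.34]
stop dist 0.1597
(array([-0.05978072,  0.06259855, -0.00696221]), array([-0.12737664, -0.36317335,  0.34066816]))
```

Request:
servo_tool(
  delta_pos=[
    [-0.03,0.03,-0.006],
    [-0.03,0.03,-0.002],
    [-0.005,0,0],
    [0,0,0],
  ],
  dr=[
    [0,-0.3,0.3],
    [0,0,0],
    [0,0,0],
    [0,0,0],
  ],
  grip=[0.2,0.2,0.2,0.2],
)

```text
t: 29.28
tool_pos: [0.5757, 0.0277, 0.0114]
tool_rot: [-0.14, 2.143, -2.151]
contact_force: [0.2, -0.6, -0.9]
opening: 0.029
```

Run:
```python
from h import *
show();sd()
i=ctrl.get_image('wrist')[:,:,::-1];cv2.imwrite('pics/w27.png',i)
```

```text
t 29.27 pos [0.5757 0.0277 0.0114] z-yaw -82.12 ydir [ 0.007 -0.003 -1.   ] F [ 0.2 -0.6 -0.9] op 0.029 q6 [-0.08  0.15  1.88 -0.    1.11  1.36]
stop dist 0.0894
```

View pics/w27.png

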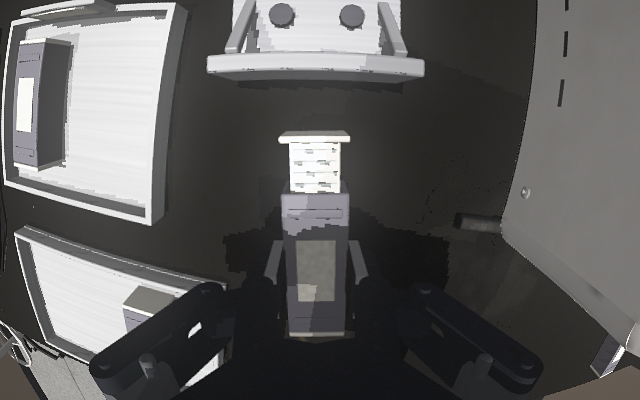

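Request:
servo_tool(
  delta_pos=[
    [-0.018,0.004,0],
    [-0.009,0.003,0],
    [-0.008,0.001,0],
    [-0.008,0.001,0],
    [-0.006,0.001,0],
  ],
  dr=[
    [0,0.8,-0.4],
    [0,0,0],
    [0,0,0],
    [0,0,0],
    [0,0,0],
  ],
  grip=[0.2,0.2,0.2,0.2,0.2],
)

```text
t: 29.95
tool_pos: [0.6235, 0.0336, 0.0054]
tool_rot: [-0.136, 2.151, -2.162]
contact_force: [-2.7, -0.4, 0.5]
opening: 0.0283
```

Run:
```python
from h import *
show();sd()
i=ctrl.get_image('wrist')[:,:,::-1];cv2.imwrite('pics/w28.png',i)
```

```text
t 29.95 pos [0.6235 0.0336 0.0054] z-yaw -82.79 ydir [ 0.    -0.005 -1.   ] F [-2.7 -0.4  0.5] op 0.0283 q6 [-0.06  0.26  1.75 -0.01  1.12  1.38]
stop dist 0.0412
```

View pics/w28.png

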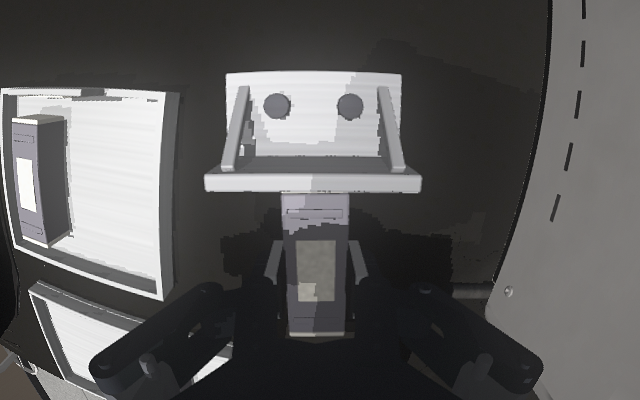

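Request:
servo_tool(
  delta_pos=[
    [-0.004,0,0],
    [-0.004,0,0],
  ],
  dr=[
    [0,0,0],
    [0,0,0],
  ],
  grip=[0.2,0.2],
)

```text
t: 30.25
tool_pos: [0.6234, 0.0341, 0.002]
tool_rot: [-0.16, 2.162, -2.172]
contact_force: [-12.5, -2.1, 2.3]
opening: 0.0284
```

Run:
```python
from h import *
show();sd()
```

```text
t 30.25 pos [0.6234 0.0341 0.002 ] z-yaw -82.79 ydir [-0.022 -0.006 -1.   ] F [-12.5  -2.1   2.3] op 0.0284 q6 [-0.06  0.28  1.74 -0.01  1.14  1.39]
stop dist 0.0412
```

Request:
servo_tool(
  delta_pos=[
    [0.02,0,0],
    [0.05,-0.03,0],
    [0.05,-0.05,-0.02],
    [0.03,0,-0.05],
    [0,0,-0.04],
  ],
  dr=[
    [0,0,0.6],
    [0,0,0],
    [0,5,0],
    [0,5,0],
    [0,0,0],
  ],
  grip=[0.2,0.2,0.2,0.2,0.2],
)

```text
t: 30.88
tool_pos: [0.48, 0.1258, 0.0781]
tool_rot: [-0.063, -2.186, 2.194]
contact_force: [0.8, -0.7, -1.2]
opening: 0.0285
```

Run:
```python
from h import *
show();print(plan([0.475,0.197,0.04],np.radians(-92.8))[:2])
i=ctrl.get_image('wrist')[:,:,::-1];cv2.imwrite('pics/w29.png',i)
```

```text
t 30.88 pos [0.48   0.1258 0.0781] z-yaw -93.43 ydir [-0.003 -0.004 -1.   ] F [ 0.8 -0.7 -1.2] op 0.0285 q6 [ 0.11 -0.13  2.03 -0.    1.24  1.74]
(array([ 0.00914861,  0.03780079, -0.07091394]), array([-0.22206519, -0.62841247,  0.15321436]))
```

View pics/w29.png

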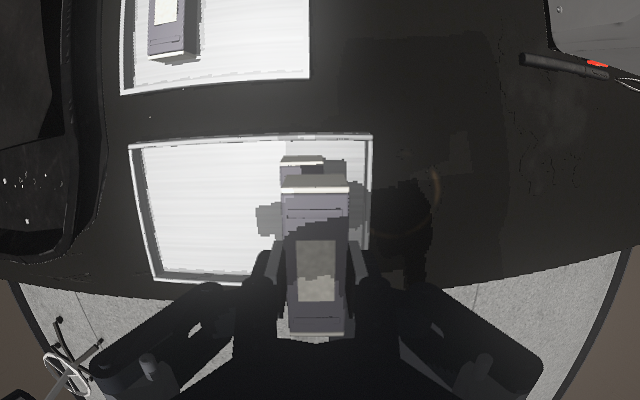

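Request:
servo_tool(
  delta_pos=[
    [0.005,0,-0.035],
    [0.004,0,-0.035],
    [0,0.03,-0.002],
    [0,0.02,0],
    [0,0,0],
  ],
  dr=[
    [-0.2,-0.6,0.1],
    [0,0,0],
    [0,0,0],
    [0,0,0],
    [0,0,0],
  ],
  grip=[0.2,0.2,0.2,0.2,0.2],
)

```text
t: 31.55
tool_pos: [0.482, 0.2075, 0.0319]
tool_rot: [-0.064, -2.217, 2.2]
contact_force: [-0.3, 0.2, -1.0]
opening: 0.0287
```

Run:
```python
from h import *
show();print(plan([0.475,0.197,0.0],np.radians(-92.8))[:2])
i=ctrl.get_image('wrist')[:,:,::-1];cv2.imwrite('pics/w30.png',i)
```

```text
t 31.55 pos [0.482  0.2075 0.0319] z-yaw -92.39 ydir [ 0.017  0.007 -1.   ] F [-0.3  0.2 -1. ] op 0.0287 q6 [ 0.26 -0.01  2.    0.    1.13  1.87]
(array([0.00710016, 0.03167355, 0.01105185]), array([ 0.46721067,  0.40890142, -0.93429855]))
```

View pics/w30.png

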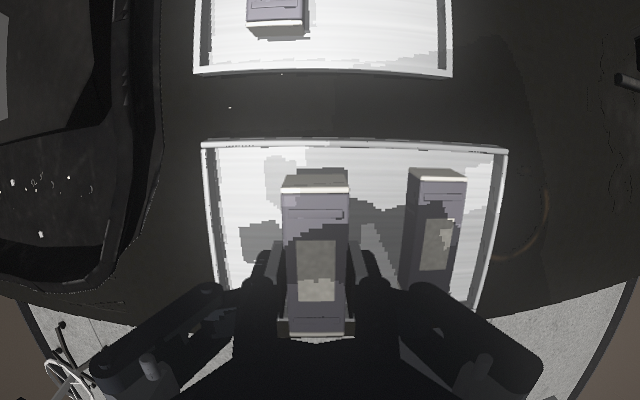

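Request:
servo_tool(
  delta_pos=[
    [0.006,0.018,0.006],
    [0.001,0.01,0.002],
    [0,0.003,0],
    [0,0,0],
  ],
  dr=[
    [0.4,0.4,-0.9],
    [0,0,0],
    [0,0,0],
    [0,0,0],
  ],
  grip=[0.2,0.2,0.2,0.2],
)

```text
t: 32.1
tool_pos: [0.4773, 0.1993, 0.0017]
tool_rot: [-0.061, -2.201, 2.196]
contact_force: [0.5, -0.1, -1.1]
opening: 0.0285
```

Run:
```python
from h import *
show();print(plan([0.475,0.200,0.0],np.radians(-92.8))[:2])
```

```text
t 32.1 pos [0.4773 0.1993 0.0017] z-yaw -92.89 ydir [ 0.005  0.002 -1.   ] F [ 0.5 -0.1 -1.1] op 0.0285 q6 [0.25 0.03 2.02 0.   1.08 1.87]
(array([ 0.0023375 ,  0.00171306, -0.0005542 ]), array([ 0.14154443, -0.09422958, -0.29508038]))
```

Request:
servo_tool(
  delta_pos=[
    [0,0.002,0],
    [0,0,0],
  ],
  dr=[
    [0,0,0],
    [0,0,0],
  ],
  grip=[0.2,0.2],
)

```text
t: 32.35
tool_pos: [0.4782, 0.1995, 0.0005]
tool_rot: [-0.063, -2.202, 2.196]
contact_force: [-0.4, 1.0, -0.5]
opening: 0.0285
```

Request:
servo_tool(
  delta_pos=[
    [0,0,0],
    [0,0,0],
    [0,-0.02,0],
    [0,-0.05,0],
    [0,-0.06,0],
  ],
  dr=[
    [0,0,0],
    [0,0,0],
    [0,0,0],
    [0,0,0],
    [0,0,0],
  ],
  grip=[0.4,0.45,0.45,0.45,0.45],
)

```text
t: 32.98
tool_pos: [0.4735, 0.1983, 0.1283]
tool_rot: [-0.051, -2.194, 2.194]
contact_force: [1.0, 0.0, -0.2]
opening: 0.0387
```

Run:
```python
from h import *
show()
i=ctrl.get_image('wrist')[:,:,::-1];cv2.imwrite('pics/w31.png',i)
```

```text
t 32.98 pos [0.4735 0.1983 0.1283] z-yaw -92.89 ydir [-0.004 -0.    -1.   ] F [ 1.   0.  -0.2] op 0.0387 q6 [ 0.25 -0.14  1.95  0.    1.34  1.87]
```

View pics/w31.png

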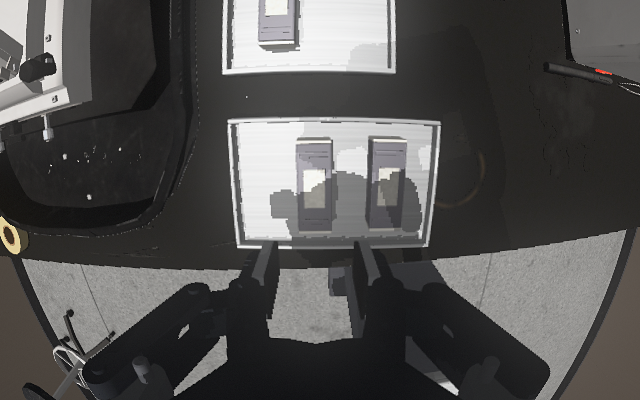

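Request:
servo_tool(
  delta_pos=[
    [0,-0.02,0.06],
    [0,-0.02,0.06],
    [0,-0.01,0.06],
    [0,0,0.06],
    [0,0,0.06],
  ],
  dr=[
    [0,0,0],
    [0,0,0],
    [0,0,0],
    [0,0,0],
    [0,0,0],
  ],
  grip=[0.6,0.6,0.6,0.6,0.6],
)

```text
t: 33.65
tool_pos: [0.4673, -0.1014, 0.1934]
tool_rot: [-0.074, -2.218, 2.211]
contact_force: [1.5, -0.0, 0.1]
opening: 0.0511
```

Request:
servo_tool(
  delta_pos=[
    [0,0,0.06],
    [0,0,0.06],
    [0,0,0.06],
    [0,0,0.05],
    [0,0,0],
  ],
  dr=[
    [0,0,0],
    [0,0,0],
    [0,-5,0],
    [0,-5,0],
    [0,0,0],
  ],
  grip=[0.6,0.6,0.6,0.6,0.6],
)

```text
t: 34.28
tool_pos: [0.4612, -0.3432, 0.194]
tool_rot: [-0.109, 2.134, -2.14]
contact_force: [0.7, -0.3, 0.3]
opening: 0.0515
```

Run:
```python
from h import *
show()
p=cam('wrist');i=ctrl.get_image('wrist')[:,:,::-1];cv2.imwrite('pics/w32.png',i)
t=topdown('wrist',0.36,0.62,-0.52,-0.15,0.026,1800,p,i);cv2.imwrite('pics/w32t.png',t)
print(plan([0.465,-0.357,0.06],np.radians(-82.4))[:2])
```

```text
t 34.27 pos [ 0.4612 -0.3432  0.194 ] z-yaw -82.31 ydir [ 0.032 -0.001 -0.999] F [ 0.7 -0.3  0.3] op 0.0515 q6 [-0.78 -0.07  1.77  0.02  1.42  0.65]
(array([0.00258059, 0.13398953, 0.01521936]), array([-0.23852157,  0.15085307, -1.81051082]))
```

View pics/w32t.png

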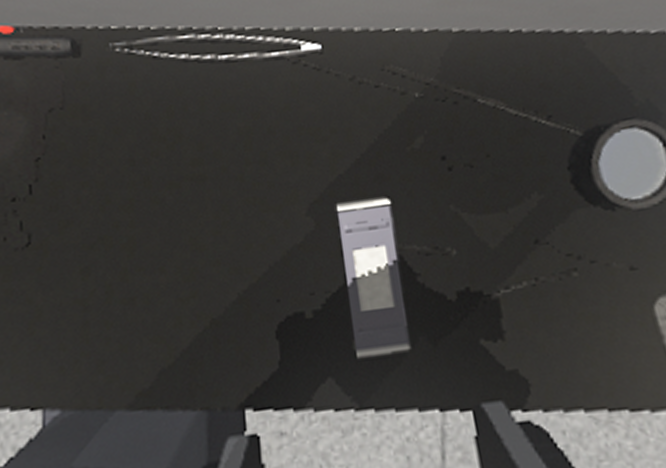

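Request:
servo_tool(
  delta_pos=[
    [0.002,0.045,0.01],
    [0.002,0.05,0.004],
    [0,0.035,0],
    [0,0,0],
  ],
  dr=[
    [-0.2,0.1,-1.8],
    [0,0,0],
    [0,0,0],
    [0,0,0],
  ],
  grip=[0.6,0.6,0.6,0.6],
)

```text
t: 34.83
tool_pos: [0.4629, -0.3522, 0.0629]
tool_rot: [-0.144, 2.147, -2.152]
contact_force: [-0.0, -0.6, -0.1]
opening: 0.0514
```

Run:
```python
from h import *
show()
print(plan([0.467,-0.357,-0.006],np.radians(-82.4))[:2])
```

```text
t 34.83 pos [ 0.4629 -0.3522  0.0629] z-yaw -82.19 ydir [ 0.003 -0.002 -1.   ] F [-0.  -0.6 -0.1] op 0.0514 q6 [-0.78  0.09  1.84  0.    1.21  0.66]
(array([-0.00325502,  0.06889731,  0.00509395]), array([-0.1492267 ,  0.21223802, -0.15386834]))
```

Request:
servo_tool(
  delta_pos=[
    [-0.002,0.035,0.004],
    [0,0.028,0.001],
    [0,0.006,0],
    [0,0,0],
  ],
  dr=[
    [-0.1,0.2,-0.1],
    [0,0,0],
    [0,0,0],
    [0,0,0],
  ],
  grip=[0.6,0.6,0.6,0.6],
)

```text
t: 35.33
tool_pos: [0.4715, -0.3579, 0.0016]
tool_rot: [-0.136, 2.136, -2.157]
contact_force: [-0.1, 0.7, 0.9]
opening: 0.0513
```

Run:
```python
from h import *
show()
print(plan([0.467,-0.357,-0.006],np.radians(-82.4))[:2])
i=ctrl.get_image('wrist')[:,:,::-1];cv2.imwrite('pics/w33.png',i)
```

```text
t 35.33 pos [ 0.4715 -0.3579  0.0016] z-yaw -82.2 ydir [ 0.011 -0.009 -1.   ] F [-0.1  0.7  0.9] op 0.0513 q6 [-0.78  0.19  1.85  0.    1.09  0.66]
(array([ 0.00443103,  0.00754155, -0.00158694]), array([-0.60208541,  0.20254953, -0.52907589]))
```

View pics/w33.png

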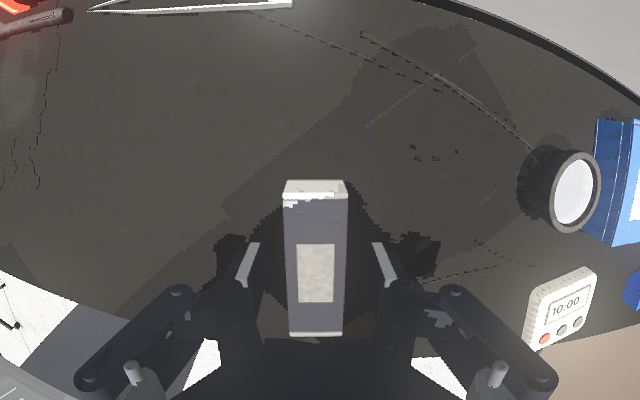

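Request:
servo_tool(
  delta_pos=[
    [0.004,0.006,-0.001],
    [0,0.002,0],
    [0,0,0],
    [0,0,0],
    [0,0,0],
  ],
  dr=[
    [-0.6,0.2,-0.5],
    [0,0,0],
    [0,0,0],
    [0,0,0],
    [0,0,0],
  ],
  grip=[0.6,0.5,0.3,0.2,0.2],
)

```text
t: 36.0
tool_pos: [0.4692, -0.3593, -0.0028]
tool_rot: [-0.138, 2.147, -2.155]
contact_force: [1.9, 0.2, -0.4]
opening: 0.0285
```

Request:
servo_tool(
  delta_pos=[
    [0,0,0],
    [0,0,0],
  ],
  dr=[
    [0,0,0],
    [0,0,0],
  ],
  grip=[0.2,0.2],
)

```text
t: 36.25
tool_pos: [0.4692, -0.3593, -0.0028]
tool_rot: [-0.138, 2.147, -2.155]
contact_force: [0.2, 0.3, -0.2]
opening: 0.0283
```

Request:
servo_tool(
  delta_pos=[
    [0,-0.03,0],
    [0,-0.05,0],
    [0,-0.05,-0.04],
    [0,0,-0.055],
    [0,0,-0.06],
  ],
  dr=[
    [0,0,0],
    [0,0,0],
    [0,0,0],
    [0,0,0],
    [0,0,0],
  ],
  grip=[0.2,0.2,0.2,0.2,0.2],
)

```text
t: 36.88
tool_pos: [0.4477, -0.2046, 0.1291]
tool_rot: [-0.132, 2.153, -2.156]
contact_force: [0.1, 0.9, -2.4]
opening: 0.0283
```

Run:
```python
from h import *
show()
i=ctrl.get_image('wrist')[:,:,::-1];cv2.imwrite('pics/w34.png',i)
```

```text
t 36.88 pos [ 0.4477 -0.2046  0.1291] z-yaw -82.78 ydir [ 0.004 -0.001 -1.   ] F [ 0.1  0.9 -2.4] op 0.0283 q6 [-0.58 -0.2   2.01  0.    1.34  0.86]
```

View pics/w34.png

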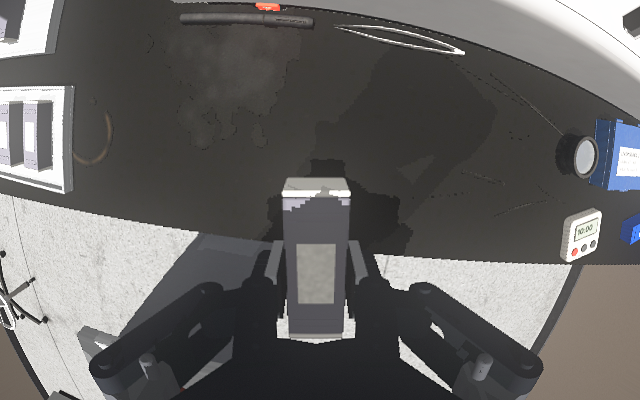

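Request:
servo_tool(
  delta_pos=[
    [-0.015,0,-0.06],
    [-0.015,0,-0.06],
    [-0.015,0,-0.06],
    [-0.02,0,-0.06],
    [-0.03,0,-0.06],
  ],
  dr=[
    [0,0,0],
    [0,3,0],
    [0,3,0],
    [0,3,0],
    [0,1,0],
  ],
  grip=[0.2,0.2,0.2,0.2,0.2],
)

```text
t: 37.55
tool_pos: [0.517, 0.097, 0.1295]
tool_rot: [-0.065, -2.2, 2.192]
contact_force: [0.4, -0.9, -0.9]
opening: 0.0284
```

Run:
```python
from h import *
show();print(plan([0.642,0.1645,0.08],np.radians(-92.8))[:2])
```

```text
t 37.55 pos [0.517  0.097  0.1295] z-yaw -93.15 ydir [ 0.005  0.003 -1.   ] F [ 0.4 -0.9 -0.9] op 0.0284 q6 [ 0.04 -0.12  1.93  0.    1.33  1.67]
(array([-0.12088603,  0.05029428, -0.07408336]), array([ 0.21167047, -0.3531941 , -0.25015476]))
```

Request:
servo_tool(
  delta_pos=[
    [-0.04,0.01,-0.025],
    [-0.04,0.01,-0.025],
    [-0.035,0.015,-0.02],
    [0,0.01,0],
    [0,0,0],
  ],
  dr=[
    [0.2,-0.3,-0.2],
    [0,0,0],
    [0,0,0],
    [0,0,0],
    [0,0,0],
  ],
  grip=[0.2,0.2,0.2,0.2,0.2],
)

```text
t: 38.17
tool_pos: [0.6377, 0.1681, 0.0807]
tool_rot: [-0.044, -2.198, 2.2]
contact_force: [-0.5, -0.3, -2.5]
opening: 0.0282
```

Run:
```python
from h import *
show();print(plan([0.642,0.1645,0.03],np.radians(-92.8))[:2])
p=cam('wrist');i=ctrl.get_image('wrist')[:,:,::-1];cv2.imwrite('pics/w35.png',i)
t=topdown('wrist',0.5,0.76,-0.0,0.34,0.018,1800,p,i);cv2.imwrite('pics/w35t.png',t)
```

```text
t 38.17 pos [0.6377 0.1681 0.0807] z-yaw -92.41 ydir [-0.002 -0.001 -1.   ] F [-0.5 -0.3 -2.5] op 0.0282 q6 [ 0.15  0.25  1.63 -0.    1.26  1.76]
(array([-0.00453041,  0.05072787,  0.00333788]), array([-0.05894481,  0.39313248,  0.13257109]))
```

View pics/w35.png

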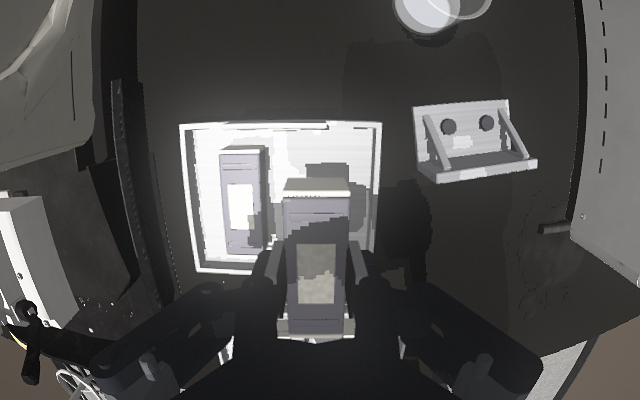

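View pics/w35t.png

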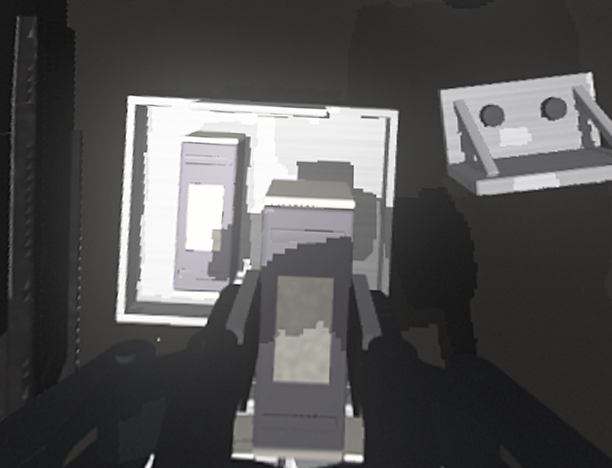

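Request:
servo_tool(
  delta_pos=[
    [-0.004,0.03,0.003],
    [0,0.035,0],
    [0,0.012,0],
    [0,0,0],
  ],
  dr=[
    [0,0.4,0.1],
    [0,0,0],
    [0,0,0],
    [0,0,0],
  ],
  grip=[0.2,0.2,0.2,0.2],
)

```text
t: 38.72
tool_pos: [0.6426, 0.1629, 0.0085]
tool_rot: [-0.065, -2.199, 2.199]
contact_force: [0.5, 0.6, -1.3]
opening: 0.0287
```

Run:
```python
from h import *
show();print(plan([0.642,0.1655,0.001],np.radians(-92.8))[:2])
p=cam('wrist');i=ctrl.get_image('wrist')[:,:,::-1];cv2.imwrite('pics/w36.png',i)
```

```text
t 38.73 pos [0.6426 0.1629 0.0085] z-yaw -92.96 ydir [ 0.008 -0.    -1.   ] F [ 0.5  0.6 -1.3] op 0.0287 q6 [ 0.14  0.33  1.66 -0.    1.14  1.76]
(array([ 0.00074488,  0.00751111, -0.00259237]), array([ 0.01726319, -0.15517674, -0.44418924]))
```

View pics/w36.png

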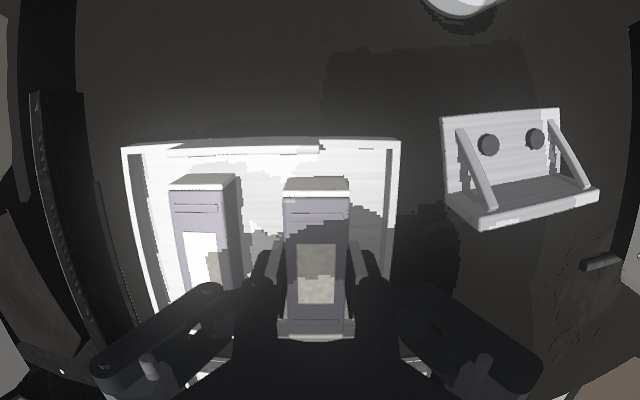

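Request:
servo_tool(
  delta_pos=[
    [0,0.005,-0.002],
    [0,0.003,0],
    [0,0.002,0],
    [0,0,0],
  ],
  dr=[
    [0,0,-0.4],
    [0,0,0],
    [0,0,0],
    [0,0,0],
  ],
  grip=[0.2,0.2,0.2,0.2],
)

```text
t: 39.28
tool_pos: [0.6459, 0.1656, 0.003]
tool_rot: [-0.065, -2.201, 2.197]
contact_force: [-0.2, -0.9, -1.4]
opening: 0.0283
```

Request:
servo_tool(
  delta_pos=[
    [0,0.002,0],
    [0,0.001,0],
    [0,0,0],
  ],
  dr=[
    [0,0,0],
    [0,0,0],
    [0,0,0],
  ],
  grip=[0.2,0.2,0.2],
)

```text
t: 39.65
tool_pos: [0.6464, 0.1657, 0.0014]
tool_rot: [-0.065, -2.201, 2.198]
contact_force: [-0.8, 0.2, -0.9]
opening: 0.0283
```

Request:
servo_tool(
  delta_pos=[
    [0,0,0],
    [0,0,0],
    [0,-0.02,0],
    [0,-0.05,0],
    [0,-0.06,0],
  ],
  dr=[
    [0,0,0],
    [0,0,0],
    [0,0,0],
    [0,0,0],
    [0,0,0],
  ],
  grip=[0.38,0.43,0.43,0.43,0.43],
)

```text
t: 40.28
tool_pos: [0.6418, 0.165, 0.1299]
tool_rot: [-0.054, -2.194, 2.195]
contact_force: [0.8, 0.4, -0.2]
opening: 0.0368
```

Request:
servo_tool(
  delta_pos=[
    [0.05,-0.05,0],
    [0.05,-0.05,0.04],
    [0.03,-0.02,0.05],
    [0,0,0],
  ],
  dr=[
    [0,0,0],
    [0,0,0],
    [0,0,0],
    [0,0,0],
  ],
  grip=[0.43,0.43,0.43,0.43],
)

```text
t: 40.78
tool_pos: [0.5283, 0.09, 0.2478]
tool_rot: [-0.08, -2.209, 2.205]
contact_force: [1.2, -0.4, 0.4]
opening: 0.0365
```

Run:
```python
from h import *
show()
p=cam('wrist');i=ctrl.get_image('wrist')[:,:,::-1];cv2.imwrite('pics/w37.png',i)
t=topdown('wrist',0.38,0.76,-0.1,0.34,0.03,1500,p,i);cv2.imwrite('pics/w37t.png',t)
i=ctrl.get_image('side')[:,:,::-1];cv2.imwrite('pics/s37.png',i)
i=ctrl.get_image('scene')[:,:,::-1];cv2.imwrite('pics/sc37.png',i)
```

```text
t 40.77 pos [0.5283 0.09   0.2478] z-yaw -92.85 ydir [ 0.023  0.001 -1.   ] F [ 1.2 -0.4  0.4] op 0.0365 q6 [ 0.03 -0.2   1.8   0.    1.52  1.65]
```

View pics/w37t.png

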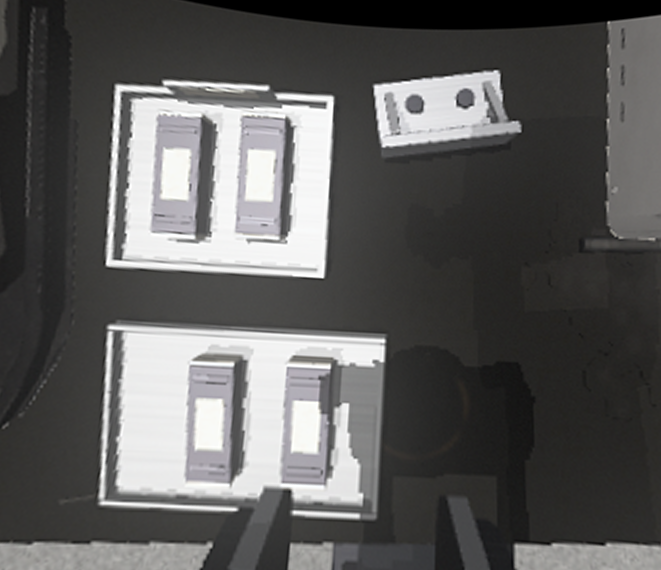

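View pics/w37.png

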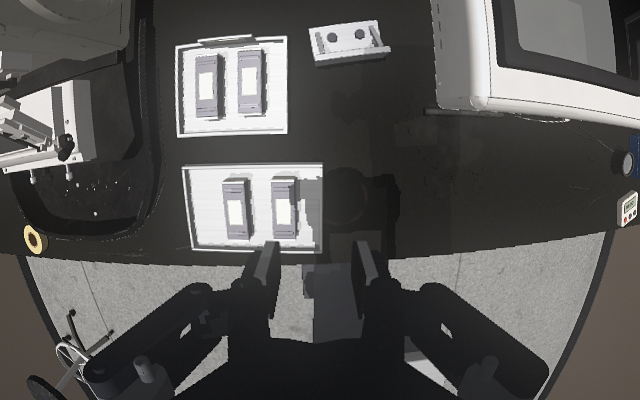

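View pics/s37.png

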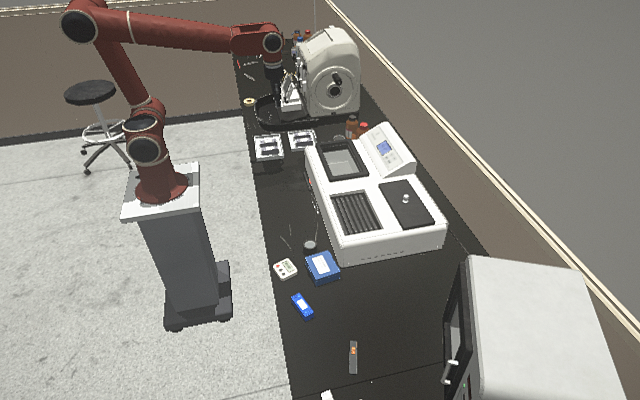

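View pics/sc37.png

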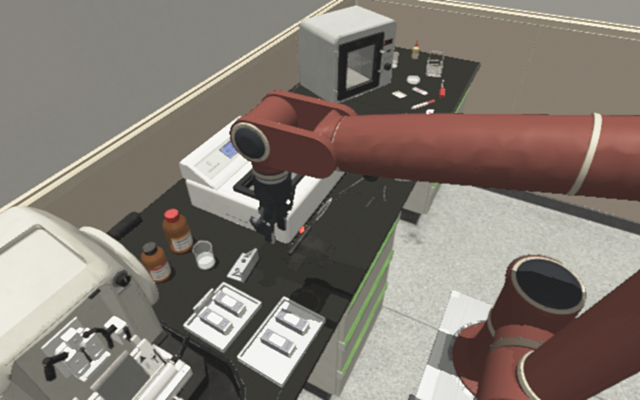

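Request:
servo_tool(
  delta_pos=[
    [0.04,0.03,-0.04],
    [0.04,0.04,-0.04],
    [0,0.03,0],
    [0,0,0],
  ],
  dr=[
    [0,0,-1.3],
    [0,0,0],
    [0,0,0],
    [0,0,0],
  ],
  grip=[0.43,0.43,0.43,0.43],
)

```text
t: 41.42
tool_pos: [0.4535, 0.1774, 0.1409]
tool_rot: [-0.034, -2.196, 2.19]
contact_force: [0.4, 1.1, 0.7]
opening: 0.0368
```

Run:
```python
from h import *
show()
p=cam('wrist');i=ctrl.get_image('wrist')[:,:,::-1]
t=topdown('wrist',0.39,0.56,0.06,0.3,0.03,3200,p,i);cv2.imwrite('pics/w38t.png',t)
t=topdown('wrist',0.57,0.73,0.1,0.3,0.03,3600,p,i);cv2.imwrite('pics/w39t.png',t)
```

```text
t 41.42 pos [0.4535 0.1774 0.1409] z-yaw -92.52 ydir [-0.013  0.003 -1.   ] F [0.4 1.1 0.7] op 0.0368 q6 [ 0.22 -0.22  2.    0.01  1.38  1.83]
```

View pics/w38t.png

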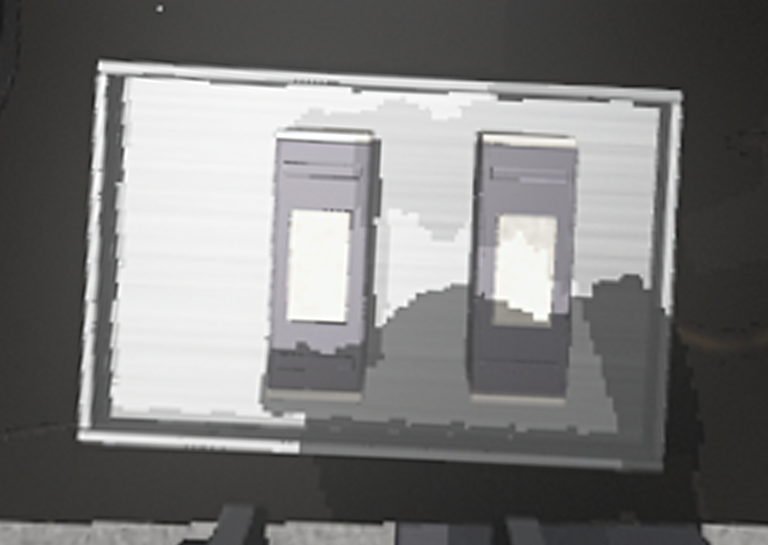

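View pics/w39t.png

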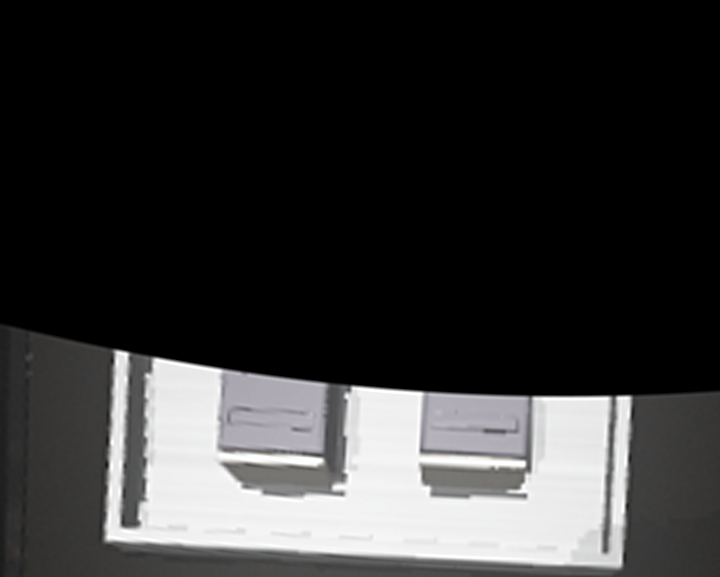

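Run:
```python
from station import ctrl
print(ctrl.finish_job())
```

```text
the job is handed in; nothing more can be done
None
```

I found four grey holders on the worktop and put all four away. I handed the job in at about 41 s of the 210 s allowed.

- **Emptied holders:** one had both drawers out and one had a single drawer out. I pressed each drawer home against the steel stop, turning the holders round for the ends facing away. Both now lie in the returns tray.
- **Full holders:** the other two had both drawers home, so I laid them, still shut, side by side in the filing tray.

**Last checks:**
- The final pictures show all four holders flat, right way up and not stacked.
- The two emptied holders measure about 83–84 mm long, which is the length with both drawers home.
- In the filing tray only the near ends showed in the closest view. The wider view just before it showed both holders whole and shut.
- No holders are left on the worktop, and the marker, forceps, beaker and timer were never approached closely. I did not measure their positions at the end.

**What disagreed:** the fingertips do not sit 14 mm ahead of the TCP as the notes say. They seemed to be roughly 15 mm behind it, so my first closings passed over the top of the first holder with only small measured force. I found the working depth by lowering in small steps. One full holder also had to be gripped again because the first grip was too shallow.

The last push on the single-drawer holder reached about 12 N, less than the other two (17 and 29 N). It had stopped moving at the expected distance from the stop.

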